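# Load the glaze-jar mixer

### The job

Throw the mixer's lever into its load notch (the one nearest the robot) to clear the hold-down bars, then drop every glaze jar standing on the table, one by one, fully home into a pocket of its own size (wide jars in wide pockets, slim jars in slim pockets). When all the jars are in, throw the lever into the middle notch with the white mark so that the bars lie over the lids; leave the fresh clay cups standing where they are.

Things in the scene. Friction and masses are not known exactly. Their poses are not given: they have to be found in the camera images.
- mixer: Fixed glaze-jar mixer. Origin: centre of the deck's underside, on the table; x away from the robot (yaw varies), y along the pocket rows, z up. White deck 200 (x) x 296 (y) x 47 mm high, with a near row (x = -52.5 mm) of three wide and a far row (x = +52.5) of three slim round pockets at y = 86, 0, -86. Beside it at y = -212: lever pedestal 70 mm wide, 48 high, quadrant plate radius 62.
- lever (a joint): Lever angle q, rad, stops at 0 and 1.3. Pivot at (0, -210, 50) mm in the mixer's frame; knob centre = pivot + 120 mm x (sin(q-0.65), 0, cos(q-0.65)). Three notches between dark teeth: load q = 0.10 (nearest the robot), hold q = 0.80 (middle), service q = 1.15 (far). Dry friction, about 4 N at the knob, keeps it wherever it is left: no spring, no snap.
- lever_knob (a point): Centre of the lever's black ball knob, 30 mm in diameter, on a 12 mm shaft, 145 to 170 mm above the table. It can be pinched from above, fingers closing along the mixer's y, and carried along its arc, or pushed.
- load_notch (a point): Centre of the gap between the teeth of the load notch (nearest the robot, thin black mark) on the quadrant plate's rim, 66 mm from the pivot. The lever is in it when q is within 0.1 rad of 0.10; the bars are then clear of both rows.
- hold_notch (a point): Centre of the gap between the teeth of the hold notch (middle one, broad white mark), 66 mm from the pivot. The lever is in it when q is within 0.1 rad of 0.80; the bars then lie across the middle of both rows.
- near_bar (a point): Middle of the top of the hold-down frame's near bar (z = 113 mm). Two bars, each 20 (x) x 328 (y) x 10 mm, 105 mm apart in x, undersides at z = 103 mm (6 mm over a seated jar's lid), joined by 8 mm plates at y = +-160 mm reaching down beside the deck to z = 13. Bar x in the mixer's frame = -52.5 mm + 64.3 mm/rad x (q - 0.80).
- far_bar (a point): The same point on the far bar. The lever slides both bars along the mixer's x. In the load notch each lies 45 mm to the robot's side of its row, leaving room for fingers that close along the mixer's y (not along x); elsewhere the bars cover the pockets.
- wide_jar0: Closed wide glaze jar: straight white cylinder 58 mm in diameter and 85 mm tall with grey lid and paper label, about 300 g, bottom-heavy (settled glaze). Origin: centre of its underside, z up along its axis. None if absent in this run. Starts upright on the table to the left of the mixer.
- wide_jar1: Closed wide glaze jar: straight white cylinder 58 mm in diameter and 85 mm tall with grey lid and paper label, about 300 g, bottom-heavy (settled glaze). Origin: centre of its underside, z up along its axis. None if absent in this run. Starts upright on the table to the left of the mixer.
- wide_jar2: Closed wide glaze jar: straight white cylinder 58 mm in diameter and 85 mm tall with grey lid and paper label, about 300 g, bottom-heavy (settled glaze). Origin: centre of its underside, z up along its axis. None if absent in this run. Starts upright on the table to the left of the mixer.
- wide_pocket0 (a point): Centre of the floor of a wide pocket (62 mm bore, 35 mm deep); a seated jar's origin comes here and 50 mm of the jar stands out.
- wide_pocket1 (a point): Centre of the floor of a wide pocket (62 mm bore, 35 mm deep); a seated jar's origin comes here and 50 mm of the jar stands out.
- wide_pocket2 (a point): Centre of the floor of a wide pocket (62 mm bore, 35 mm deep); a seated jar's origin comes here and 50 mm of the jar stands out.
- slim_jar0: Closed slim glaze jar: straight white cylinder 46 mm in diameter and 85 mm tall with grey lid and paper label, about 200 g, bottom-heavy (settled glaze). Origin: centre of its underside, z up along its axis. None if absent in this run. Starts upright on the table to the left of the mixer.
- slim_jar1: Closed slim glaze jar: straight white cylinder 46 mm in diameter and 85 mm tall with grey lid and paper label, about 200 g, bottom-heavy (settled glaze). Origin: centre of its underside, z up along its axis. None if absent in this run. Starts upright on the table to the left of the mixer.
- slim_jar2: Closed slim glaze jar: straight white cylinder 46 mm in diameter and 85 mm tall with grey lid and paper label, about 200 g, bottom-heavy (settled glaze). Origin: centre of its underside, z up along its axis. None if absent in this run. Starts upright on the table to the left of the mixer.
- slim_pocket0 (a point): Centre of the floor of a slim pocket (50 mm bore, 35 mm deep); a seated jar's origin comes here and 50 mm of the jar stands out.
- slim_pocket1 (a point): Centre of the floor of a slim pocket (50 mm bore, 35 mm deep); a seated jar's origin comes here and 50 mm of the jar stands out.
- slim_pocket2 (a point): Centre of the floor of a slim pocket (50 mm bore, 35 mm deep); a seated jar's origin comes here and 50 mm of the jar stands out.
- clay_cup0: Bystander: freshly thrown open brown clay cup, about 82 mm in diameter, 95 mm tall, loose on the table beyond the jars or the mixer. Origin: centre of its underside.
- clay_cup1: Bystander: freshly thrown open brown clay cup, about 86 mm in diameter, 85 mm tall, loose on the table beyond the jars or the mixer. Origin: centre of its underside.

How it is judged:
By the outcome, as a careful person would: the job done as asked, in the order asked, and still so for the second after the job is handed in, with the robot touching nothing.
Of wide_jar0, wide_jar1, wide_jar2, slim_jar0, slim_jar1, slim_jar2 only 4 to 6 are there at a start; the rules pass over those that are not, and their reading is None.
At some moment in a run one of wide_jar0, wide_jar1, wide_jar2, slim_jar0, slim_jar1, slim_jar2 may be knocked a few centimetres aside while the robot is not near it.
It also fails if it takes over 210 s, if anything falls off the work surface, if the arm or the gripper's body presses on something with over 40 N, if the wrist force passes 120 N, or if a joint passes its speed limit or range.

### The arm

A 6-joint arm with a two-finger parallel gripper is mounted at the origin on the work surface. World frame = base frame: x ahead of the robot, y to its left, z up, the work surface at z = 0. Lengths are in mm, angles in rad, forces in N, time in s.
With the tool pointing down it reaches from about 350 to 875 mm from the base axis. Payload 4.2 kg.
Tool frame: the origin (TCP) lies at the very end of the fingers, on their centre line; the grasp point (between the pads) lies 19 mm behind it; z points along the fingers, y is the line along which they close (so a half turn about z gives the same grasp; the last joint's range is limited). The gripper opens to 85 mm and grips with 20 to 120 N. Pads are 22 mm wide; open, the fingers measure 114 mm over their backs; the gripper's body (76 mm by 85 mm) begins 54 mm behind the grasp point. The pads swing forward as they close: fully open they stand 13 mm farther back than shut.
Start: joints at [-1.021, 0.385, 0.008, 0, -1.194, -0.259], TCP at [179.215, -598.733, 231.312] pointing down, gripper open.
Joint ranges: [-3.14, 3.14], [-1.21, 2.06], [-1.07, 1.41], [-3.16, 2.05], [-2.99, -0.16], [-3.1, 3.1]. Speed limits (rad/s): [2.79, 2.79, 3.14, 3.14, 3.14, 3.14].

### API

Orientations are given as a unit quaternion [x, y, z, w].
In Python, from bench import monitor, get_image, camera_info, job_done gives the robot as it stands.
- The arm moves only by the tool send_rows, never from a script. Its argument "series" is a list of rows, each a list of 3 entries, a list of its own where there are three numbers: the shift along the tool's x, y, z in mm, then the turn, a rotation vector about the tool's x, y, z in rad, then the finger opening in mm, from 0 to 85.4. A call has 1 to 8 rows; each row shifts and turns the commanded pose from where the row before left it, along the tool's axes as they then stand; what a row does not reach is not made up. A row lasts 1/10 s, in which the tool goes at most 50 mm and 8.59 degrees, less where a joint would pass 70% of its speed; a pose out of reach is approached as far as the arm can. A call with a gripper value outside its range is refused whole. The fingers move at their own pace and stop on an object; the grip force is fixed at half the most. Time passes only in rows, so rows that do not move let the fingers close. It gives the time, the measured TCP pose, the force, the opening and the grip force at its end, in the units of the state.
- monitor.read_state(): the state, without advancing time (a new reading comes with each control period).
- get_image(name): name is "scene" or "top" or "wrist"; returns the picture (420x560x3 uint8, red, green, blue); there is no depth.
- camera_info(name): a dict with "intrinsics" (3x3 intrinsics, pixels), "dist_coeffs" ([k1, k2, p1, p2, k3] as OpenCV has them; the pictures are not rectified), "R" (3x3) and "t" (3): a world point X has camera coordinates R X + t. Camera axes: x right, y down, z forward; pixel columns grow to the right and rows downward; lengths in mm; the calibration is good to about 2 mm. A picture is of the moment at which its call begins: read the wrist's pose just before it. camera_info takes no time and is no camera call; for the wrist camera it gives the pose at the moment of the call.
- job_done(): hands the job in; it is judged then, once.
The state is a dict: "clock": time; "joints": joint angles; "joint_vel": joint speeds; "joint_efforts": joint torques, N m; "position": TCP position; "ee_rot": TCP orientation; "contact_force": force on the tool from outside, world axes, zero at the start; "wrist_torque": the same for the moment, N m; "gripper_width": finger opening in mm; "grasp_force": force on a finger pad.
Only numpy, scipy, OpenCV 4.12 (cv2) and the standard library are available. Lean on these libraries where they do the work, as an engineer would, in place of code of your own. Each camera call takes 0.05 s, during which the arm holds its last target. There are 200 camera calls.

## Working session

There is one attempt and no reset: what is moved stays moved. The work goes in short steps, Python scripts to look and compute and a tool call to move; the robot and the scene stay as the last step left them, time stands still between calls to the robot, and variables do not carry over. Pictures are saved under pics/ and viewed, at most 14 in all, crops included, and the job is handed in when it is done.

Besides the shell and the picture viewer there is one more tool, called after "Call:" in YAML: its name, and indented under it one key for each argument. send_rows: Moves the arm, as the interface text tells. Its arguments: {"type":"object","properties":{"series":{"type":"array"}},"required":["series"]}

```bash
mkdir -p pics; ls
python3 - <<'E'
from bench import monitor,get_image,camera_info
import cv2,numpy as np
s=monitor.read_state();print(s)
for n in("top","scene"):
    im=get_image(n);cv2.imwrite(f"pics/{n}0.png",im[:,:,::-1]);c=camera_info(n);print(n,{k:np.round(v,4).tolist() for k,v in c.items()})
E
```

```text
pics
{'clock': 0.0, 'joints': array([-1.02143874e+00,  3.85540071e-01,  6.59253633e-03, -4.87649050e-04,
       -1.19397774e+00, -2.58592012e-01]), 'joint_vel': array([ 0.00018431,  0.00056745, -0.00015334, -0.00100706,  0.00066944,
        0.00045157]), 'joint_efforts': array([-8.26640808e-04, -3.92288661e+01,  1.88404334e+01,  4.18624252e+00,
       -4.69236184e-03, -5.10059280e-06]), 'position': array([ 179.01687419, -598.19526663,  230.22018241]), 'ee_rot': array([-1.44782093e-01,  9.89462966e-01,  1.06787177e-03, -2.10039894e-04]), 'contact_force': array([-0.10823083, -0.00219778,  0.4139682 ]), 'wrist_torque': array([ 0.05666961,  0.00736156, -0.03761829]), 'grasp_force': 0.0, 'gripper_width': 85.38565978706521}
top {'intrinsics': [[469.7953, 0.0, 280.6459], [0.0, 469.7953, 207.6281], [0.0, 0.0, 1.0]], 'dist_coeffs': [-0.0452, 0.0, 0.0, 0.0, 0.0], 'R': [[-0.0037, -1.0, -0.0061], [-0.9947, 0.0043, -0.1029], [0.1029, 0.0056, -0.9947]], 't': [36.0713, 591.2995, 1225.3043]}
scene {'intrinsics': [[382.6402, 0.0, 280.8362], [0.0, 382.6402, 204.1673], [0.0, 0.0, 1.0]], 'dist_coeffs': [-0.044, 0.0, 0.0, 0.0, 0.0], 'R': [[0.3607, 0.9326, -0.0095], [0.5069, -0.2046, -0.8374], [-0.7829, 0.2973, -0.5466]], 't': [-234.2429, -196.398, 1352.2154]}
```

View pics/top0.png

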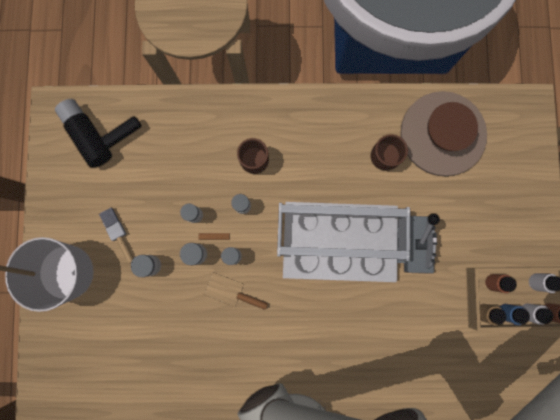

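View pics/scene0.png

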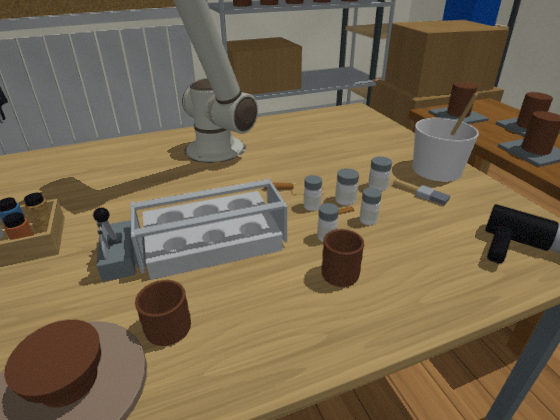

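The top view shows five jars near (145,266), (193,254), (231,256), (190,213) and (241,203). The mixer is around (340,245), with the knob at about (433,219) and cups at (253,155) and (389,152). The lever leans to the far side.

```bash
cat > h.py <<'E'
import numpy as np,cv2
from bench import monitor,get_image,camera_info
from scipy.spatial.transform import Rotation as Ro
def ray(n,px,c=None):
    c=c or camera_info(n);K=np.array(c["intrinsics"]);R=np.array(c["R"]);t=np.array(c["t"])
    p=cv2.undistortPoints(np.array(px,float).reshape(-1,1,2),K,np.array(c["dist_coeffs"])).reshape(-1,2)
    d=np.c_[p,np.ones(len(p))]@R; return -R.T@t,d
def onz(n,px,z,c=None):
    o,d=ray(n,px,c);return o+d*((z-o[2])/d[:,2])[:,None]
def proj(n,X,c=None):
    c=c or camera_info(n)
    return cv2.projectPoints(np.array(X,float).reshape(-1,1,3),cv2.Rodrigues(np.array(c["R"]))[0],np.array(c["t"]),np.array(c["intrinsics"]),np.array(c["dist_coeffs"]))[0].reshape(-1,2)
E
python3 - <<'E'
from h import *
im=cv2.imread("pics/top0.png")
hsv=cv2.cvtColor(im,cv2.COLOR_BGR2HSV)
for p in[(145,266),(193,254),(190,213),(340,278),(420,262),(345,235)]:print(p,hsv[p[1],p[0]])
m=cv2.inRange(hsv,(90,25,40),(125,130,150));m=cv2.morphologyEx(m,cv2.MORPH_OPEN,np.ones((3,3)))
n,l,st,ce=cv2.connectedComponentsWithStats(m[170:300,90:270])
for i in range(1,n):
    if st[i,4]>60:
        px=ce[i]+[90,170];print(px.round(1),st[i],onz("top",[px],85).round(1))
k=cv2.inRange(hsv[200:240,415:450],(0,0,0),(180,255,45));n,l,st,ce=cv2.connectedComponentsWithStats(k)
for i in range(1,n):
    px=ce[i]+[415,200];print("knob",px,st[i],onz("top",[px],160))
w=im[190:290,265:450];cv2.imwrite("pics/c1.png",cv2.resize(w,None,fx=4.3,fy=4.3,interpolation=cv2.INTER_CUBIC))
E
```

```text
(145, 266) [105  14 112]
(193, 254) [102  11 111]
(190, 213) [105  14 110]
(340, 278) [160   4 178]
(420, 262) [105  20 104]
(345, 235) [158   6 176]
knob [433.05555556 218.98888889] [13 14 11 11 90] [[ 549.07769075 -332.32680932  160.        ]]
```

View pics/c1.png

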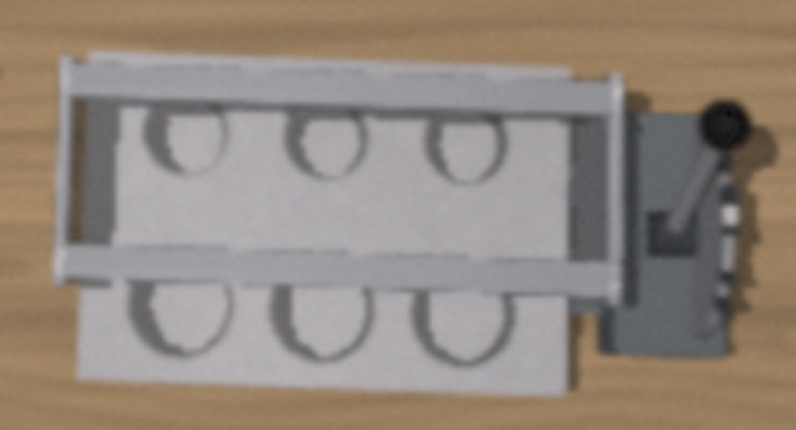

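The crop shows the mixer yawed slightly. Its near deck corners are at crop pixels (77,379) and (566,394), its far ones at (92,52) and (570,70). The lever is near the service side.

```bash
cat >> h.py <<'E'
def jars(tag=None,show=True):
    im=get_image("top")[:,:,::-1].copy()
    if tag: cv2.imwrite(f"pics/{tag}.png",im)
    hsv=cv2.cvtColor(im,cv2.COLOR_BGR2HSV);m=cv2.inRange(hsv,(95,7,80),(118,45,135));m=cv2.morphologyEx(m,cv2.MORPH_OPEN,np.ones((3,3)))
    m[:170]=0;m[300:]=0;m[:,:125]=0;m[:,272:]=0
    out=[]
    for c in cv2.findContours(m,cv2.RETR_EXTERNAL,cv2.CHAIN_APPROX_NONE)[0]:
        a=cv2.contourArea(c)
        if a<120: continue
        (u,v),r=cv2.minEnclosingCircle(c);M=cv2.moments(c);p=[M['m10']/M['m00'],M['m01']/M['m00']]
        X=onz("top",[p],85)[0];out.append((X,a))
        if show:print(np.round(p,1),"encl",round(u,1),round(v,1),round(r,1),"area",a,X.round(1))
    return out
E
python3 - <<'E'
from h import *
jars()
f=lambda P,z:onz("top",np.array(P)/4.3+[265,190]-0.38,z)
D=f([(77,379),(566,394),(570,70),(92,52)],47);print("deck",D.round(1).tolist())
print([np.linalg.norm(D[i]-D[(i+1)%4]).round(1) for i in range(4)],D.mean(0).round(1),[np.arctan2(*(D[j]-D[i])[[0,1]]).round(4) for i,j in((1,0),(2,3))])
B=f([(56,282),(616,302),(622,76),(62,57)],113);print("bar",B.round(1).tolist(),[np.linalg.norm(B[i]-B[(i+1)%4]).round(1) for i in range(4)],B.mean(0).round(1))
P=f([(188,310),(322,318),(465,324)],47);print("wide rims",P.round(1).tolist())
print(camera_info("wrist"))
o,_=ray("top",[(0,0)]);print(o)
E
```

```text
[142.1 265.6] encl 141.9 265.5 10.5 area 295.5 [439.2 386.1  85. ]
[230.2 255.8] encl 230.3 255.6 8.0 area 170.0 [463.6 161.8  85. ]
[191.1 253.5] encl 191.0 253.5 10.3 area 274.0 [469.8 261.1  85. ]
[189.1 212. ] encl 189.2 211.8 7.8 area 161.0 [575.5 267.9  85. ]
[240.2 202.8] encl 239.9 203.0 7.7 area 152.0 [598.7 136.9  85. ]
deck [[406.4, 29.4, 47.0], [395.8, -266.5, 47.0], [593.0, -274.4, 47.0], [605.4, 19.3, 47.0]]
[np.float64(296.1), np.float64(197.3), np.float64(294.0), np.float64(199.3)] [ 500.1 -123.1   47. ] [np.float64(0.0356), np.float64(0.0422)]
bar [[464.7, 41.1, 113.0], [451.6, -281.1, 113.0], [582.4, -288.6, 113.0], [594.9, 37.2, 113.0]] [np.float64(322.4), np.float64(130.9), np.float64(326.0), np.float64(130.2)] [ 523.4 -122.8  113. ]
wide rims [[447.6, -38.1, 47.0], [442.4, -119.4, 47.0], [438.3, -206.1, 47.0]]
{'intrinsics': array([[321.36101825,   0.        , 281.83442199],
       [  0.        , 321.36101825, 215.35781465],
       [  0.        ,   0.        ,   1.        ]]), 'dist_coeffs': array([-0.01897072,  0.        ,  0.        ,  0.        ,  0.        ]), 'R': array([[-0.28680462,  0.95798414,  0.00308275],
       [ 0.91794318,  0.2738935 ,  0.28698898],
       [ 0.27408654,  0.08513955, -0.95792892]]), 't': array([623.74070827, -38.07991797, 380.55133231])}
[ 462.18404268   26.59096636 1279.83816854]
```

Call:
send_rows:
  series:
    - [[0, 0, 0], [0, 0, 0.11], 50]
    - [[0, 0, 0], [0, 0, 0.11], 50]
    - [[0, 0, 0], [0, 0, 0.109], 50]
    - [[-30, 23, 0], [0, 0, 0], 50]
    - [[-30, 23, 0], [0, 0, 0], 50]
    - [[-30, 23, 0], [0, 0, 0], 50]
    - [[-30, 23, 0], [0, 0, 0], 50]
    - [[-30, 23, 0], [0, 0, 0], 50]

```text
clock: 0.95
position: [334.4, -488.4, 231.0]
ee_rot: [0.019, 1.0, 0.0, -0.0]
contact_force: [1.0, 0.4, 0.3]
gripper_width: 50.1
grasp_force: 0.0
```

Call:
send_rows:
  series:
    - [[-30, 23, 0], [0, 0, 0], 50]
    - [[-30, 23, 0], [0, 0, 0], 50]
    - [[-30, 23, 0], [0, 0, 0], 50]
    - [[-30, 23, 0], [0, 0, 0], 50]
    - [[-30, 23, 0], [0, 0, 0], 50]
    - [[-30, 23, 0], [0, 0, 0], 50]
    - [[-30, 23, 0], [0, 0, 0], 50]

```text
clock: 1.65
position: [550.5, -335.5, 231.0]
ee_rot: [0.019, 1.0, 0.0, -0.0]
contact_force: [0.1, -1.5, 0.1]
gripper_width: 50.2
grasp_force: 0.0
```

```bash
cat >> h.py <<'E'
def st(): 
    s=monitor.read_state();R=Ro.from_quat(s["ee_rot"]).as_matrix()
    print("t",round(s["clock"],2),"pos",s["position"].round(1),"F",s["contact_force"].round(1),"w",round(s["gripper_width"],1),"g",round(s["grasp_force"],1),"toolx",R[:,0].round(4),"y",R[:,1].round(4),"z",R[:,2].round(4));return s,R
def go(X):
    s,R=st();d=R.T@(np.array(X)-s["position"]);print("tool shift",d.round(1));return d
E
python3 - <<'E'
from h import *
go((550,-334.5,136))
c=camera_info("wrist");im=get_image("wrist");cv2.imwrite("pics/w1.png",im[:,:,::-1]);print("cam",ray("wrist",[(0,0)],c)[0]);print(proj("wrist",[(550,-334.5,155),(500,-123,47)],c))
E
```

```text
t 1.65 pos [ 550.5 -335.5  231. ] F [ 0.1 -1.5  0.1] w 50.2 g 0.0 toolx [-9.993e-01  3.810e-02  7.000e-04] y [3.810e-02 9.993e-01 3.000e-04] z [-7.e-04  4.e-04 -1.e+00]
tool shift [ 0.4  0.9 95. ]
cam [ 477.90661802 -332.66302892  374.07208391]
[[282.66271195 224.31585406]
 [492.12209486 135.10161622]]
```

View pics/w1.png

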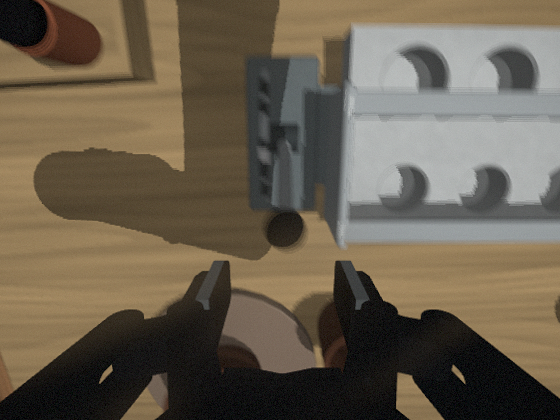

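The wrist view shows the knob at (285,228), about 2 mm from the predicted (283,224). I'll go down onto it and pinch it.

Call:
send_rows:
  series:
    - [[-1, 2, 30], [0, 0, 0], 50]
    - [[0, 0, 30], [0, 0, 0], 50]
    - [[0, 0, 20], [0, 0, 0], 50]
    - [[0, 0, 14], [0, 0, 0], 50]
    - [[0, 0, 0], [0, 0, 0], 20]
    - [[0, 0, 0], [0, 0, 0], 20]
    - [[0, 0, 0], [0, 0, 0], 20]
    - [[0, 0, 0], [0, 0, 0], 20]

```text
clock: 2.5
position: [549.9, -335.4, 136.9]
ee_rot: [0.02, 1.0, -0.0, -0.0]
contact_force: [0.2, -5.6, -8.0]
gripper_width: 27.2
grasp_force: 59.4
```

Call:
send_rows:
  series:
    - [[14.4, -1.5, -6.9], [0, 0, 0], 20]
    - [[15.1, 0, -4.8], [0, 0, 0], 20]
    - [[15.6, 0, -2.8], [0, 0, 0], 20]
    - [[15.9, 0, -0.8], [0, 0, 0], 20]
    - [[15.8, 0, 1.4], [0, 0, 0], 20]
    - [[15.5, 0, 3.4], [0, 0, 0], 20]
    - [[15, 0, 5.5], [0, 0, 0], 20]
    - [[14, 0, 7.4], [0, 0, 0], 20]

```text
clock: 3.3
position: [428.9, -332.1, 137.8]
ee_rot: [0.019, 1.0, -0.001, 0.002]
contact_force: [-0.0, -0.3, -0.2]
gripper_width: 19.9
grasp_force: 0.0
```

Call:
send_rows:
  series:
    - [[0, 0, 0], [0, 0, 0], 20]
    - [[0, 0, 0], [0, 0, 0], 20]

```text
clock: 3.5
position: [429.9, -332.2, 137.0]
ee_rot: [0.019, 1.0, -0.001, 0.001]
contact_force: [0.4, -0.2, 0.0]
gripper_width: 20.1
grasp_force: 0.0
```

Run:
```python
from h import *
st()
im=get_image("top")[:,:,::-1];cv2.imwrite("pics/c2.png",cv2.resize(im[190:290,265:450],None,fx=4.3,fy=4.3,interpolation=cv2.INTER_CUBIC))
```

```text
t 3.5 pos [ 429.9 -332.2  137. ] F [ 0.4 -0.2  0. ] w 20.1 g 0.0 toolx [-0.9993  0.0376 -0.0029] y [ 0.0376  0.9993 -0.0019] z [ 0.0028 -0.002  -1.    ]
```

View pics/c2.png

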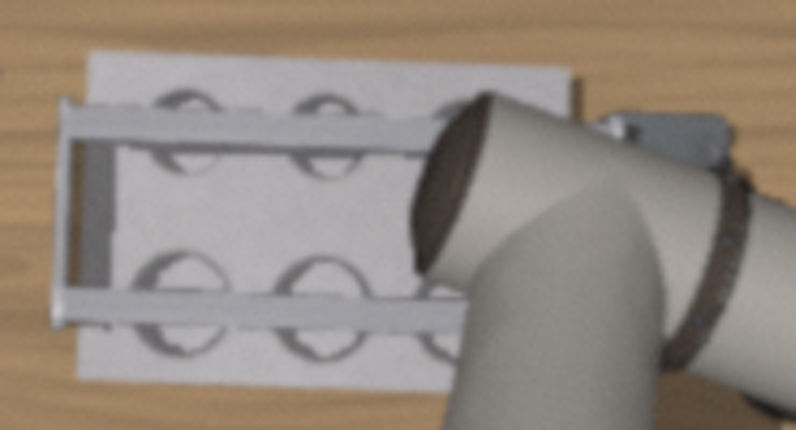

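The knob slipped out partway because the pinch was above its equator. The bars now lie roughly across the pockets. I'll lift off, find the knob again and pinch lower.

Call:
send_rows:
  series:
    - [[0, 0, -40], [0, 0, 0], 50]
    - [[0, 0, -50], [0, 0, 0], 50]
    - [[-30, 0, 0], [0, 0, 0], 50]
    - [[-30, 0, 0], [0, 0, 0], 50]
    - [[0, 0, 0], [0, 0, 0], 50]

```text
clock: 4.05
position: [493.0, -334.1, 225.7]
ee_rot: [0.018, 1.0, -0.001, 0.002]
contact_force: [-1.0, -0.0, -0.7]
gripper_width: 50.0
grasp_force: 0.0
```

Run:
```python
from h import *
st()
c=camera_info("wrist");im=get_image("wrist");cv2.imwrite("pics/w2.png",im[:,:,::-1])
g=cv2.inRange(cv2.cvtColor(im,cv2.COLOR_RGB2GRAY),0,45);n,l,s,ce=cv2.connectedComponentsWithStats(g[:290])
ok=[(ce[i],s[i]) for i in range(1,n) if 400<s[i,4]<4000]
for q,s_ in ok: print(q.round(1),s_)
for q in(.5,.6,.7,.8,.9,1.):
    X=np.array([491.8,-333,50])+120*np.array([np.sin(q-.65)*.9993,-np.sin(q-.65)*.038,np.cos(q-.65)]);print(q,X.round(1),proj("wrist",[X],c).round(1))
```

```text
t 4.05 pos [ 493.  -334.1  225.7] F [-1.  -0.  -0.7] w 50.0 g 0.0 toolx [-0.9993  0.0361 -0.0031] y [ 0.0361  0.9993 -0.0016] z [ 0.003  -0.0017 -1.    ]
[34.8 18.1] [   0    0   96   39 2086]
[26.9 90.4] [   0   64   58   53 2481]
[280.1 247.9] [ 259  228   46   44 1322]
0.5 [ 473.9 -332.3  168.7] [[283.2 205.7]]
0.6 [ 485.8 -332.8  169.9] [[283.2 223.9]]
0.7 [ 497.8 -333.2  169.9] [[283.1 241.1]]
0.8 [ 509.7 -333.7  168.7] [[283.  256.9]]
0.9 [ 521.5 -334.1  166.3] [[283. 271.]]
1.0 [ 532.9 -334.6  162.7] [[282.9 283.3]]
```

View pics/w2.png

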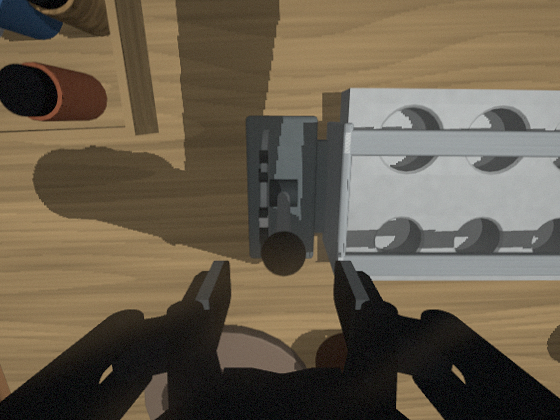

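The knob is at (283.5,252), so q is about 0.77. I'll pinch 8 mm deeper.

Call:
send_rows:
  series:
    - [[-13, 0, 30], [0, 0, 0], 50]
    - [[0, 0, 30], [0, 0, 0], 50]
    - [[0, 0, 25], [0, 0, 0], 50]
    - [[0, 0, 0], [0, 0, 0], 50]
    - [[0, 0, 0], [0, 0, 0], 20]
    - [[0, 0, 0], [0, 0, 0], 20]
    - [[0, 0, 0], [0, 0, 0], 20]
    - [[0, 0, 0], [0, 0, 0], 20]

```text
clock: 4.9
position: [502.8, -333.9, 141.7]
ee_rot: [0.019, 1.0, -0.0, 0.001]
contact_force: [-1.5, 5.6, 3.8]
gripper_width: 27.4
grasp_force: 59.1
```

Call:
send_rows:
  series:
    - [[16.1, 0, -0.9], [0, 0, 0], 20]
    - [[16, 0, 1.3], [0, 0, 0], 20]
    - [[15.7, 0, 3.4], [0, 0, 0], 20]
    - [[15.1, 0, 5.5], [0, 0, 0], 20]
    - [[14.2, 0, 7.5], [0, 0, 0], 20]
    - [[0, 0, 0], [0, 0, 0], 20]

```text
clock: 5.5
position: [423.9, -331.5, 123.8]
ee_rot: [0.019, 1.0, -0.0, 0.0]
contact_force: [0.1, -0.8, -0.1]
gripper_width: 20.1
grasp_force: 0.0
```

Call:
send_rows:
  series:
    - [[0, 0, -40], [0, 0, 0], 50]
    - [[0, 0, -50], [0, 0, 0], 50]
    - [[-10, 0, 0], [0, 0, 0], 50]
    - [[0, 0, 0], [0, 0, 0], 50]

```text
clock: 5.9
position: [437.4, -332.8, 215.5]
ee_rot: [0.019, 1.0, -0.001, 0.003]
contact_force: [0.2, 0.3, -0.2]
gripper_width: 50.1
grasp_force: 0.0
```

```bash
cat >> h.py <<'E'
def lever(tag):
    st();c=camera_info("wrist");im=get_image("wrist");cv2.imwrite(f"pics/{tag}.png",im[:,:,::-1])
    g=cv2.inRange(cv2.cvtColor(im,cv2.COLOR_RGB2GRAY),0,45);g=cv2.morphologyEx(g,cv2.MORPH_OPEN,np.ones((9,9)));n,l,s,ce=cv2.connectedComponentsWithStats(g[:300])
    for i in range(1,n):
        if 300<s[i,4]<6000 and 200<ce[i][0]<370: print(ce[i].round(1),s[i])
    for q in np.arange(0,1.31,.1):
        X=np.array([491.8,-333,50])+120*np.array([np.sin(q-.65)*.9993,-np.sin(q-.65)*.038,np.cos(q-.65)]);print(round(q,2),X.round(1),proj("wrist",[X],c).round(1))
E
python3 -c "
from h import *
lever('w3')"
```

```text
t 5.9 pos [ 437.4 -332.8  215.5] F [ 0.2  0.3 -0.2] w 50.1 g 0.0 toolx [-0.9993  0.038  -0.0056] y [ 0.038   0.9993 -0.0026] z [ 0.0055 -0.0028 -1.    ]
[283.  256.6] [ 264  235   42   44 1325]
[341.8 286.1] [334 269  21  31 485]
0.0 [ 419.2 -330.2  145.5] [[284.3 201.8]]
0.1 [ 429.1 -330.6  152.3] [[284.3 218.7]]
0.2 [ 439.6 -331.   158.1] [[284.4 236.4]]
0.3 [ 450.7 -331.4  162.7] [[284.3 254.6]]
0.4 [ 462.1 -331.9  166.3] [[284.3 272.7]]
0.5 [ 473.9 -332.3  168.7] [[284.3 290.3]]
0.6 [ 485.8 -332.8  169.9] [[284.3 307. ]]
0.7 [ 497.8 -333.2  169.9] [[284.2 322.3]]
0.8 [ 509.7 -333.7  168.7] [[284.2 335.8]]
0.9 [ 521.5 -334.1  166.3] [[284.1 347.5]]
1.0 [ 532.9 -334.6  162.7] [[284.1 357.1]]
1.1 [ 544.  -335.   158.1] [[284.  364.6]]
1.2 [ 554.5 -335.4  152.3] [[283.9 370.2]]
1.3 [ 564.4 -335.8  145.5] [[283.9 373.7]]
```

Call:
send_rows:
  series:
    - [[-28, 0, 0], [0, 0, 0], 0]
    - [[-28, 0, 0], [0, 0, 0], 0]
    - [[0, 0, 0], [0, 0, 0], 0]
    - [[0, 0, 30], [0, 0, 0], 0]
    - [[0, 0, 35], [0, 0, 0], 0]
    - [[0, 0, 0], [0, 0, 0], 0]

```text
clock: 6.55
position: [486.8, -332.2, 142.1]
ee_rot: [0.02, 1.0, 0.003, -0.006]
contact_force: [-0.6, 0.4, -0.9]
gripper_width: -0.3
grasp_force: 0.0
```

Call:
send_rows:
  series:
    - [[10, 0, 0], [0, 0, 0], 0]
    - [[8, 0, 0], [0, 0, 0], 0]
    - [[6, 0, 2], [0, 0, 0], 0]
    - [[6, 0, 2], [0, 0, 0], 0]
    - [[6, 0, 2], [0, 0, 0], 0]
    - [[0, 0, 0], [0, 0, 0], 0]

```text
clock: 7.15
position: [454.6, -333.0, 142.8]
ee_rot: [0.019, 1.0, -0.0, 0.0]
contact_force: [2.6, -1.7, -1.6]
gripper_width: 0.3
grasp_force: 1.5
```

Call:
send_rows:
  series:
    - [[-8, 0, 0], [0, 0, 0], 0]
    - [[0, 0, -40], [0, 0, 0], 0]
    - [[10, 0, -40], [0, 0, 0], 50]
    - [[15, 0, 0], [0, 0, 0], 50]
    - [[0, 0, 0], [0, 0, 0], 50]
    - [[0, 0, 0], [0, 0, 0], 50]

```text
clock: 7.75
position: [437.2, -331.5, 221.3]
ee_rot: [0.019, 1.0, 0.001, -0.001]
contact_force: [0.0, 0.1, -0.6]
gripper_width: 49.9
grasp_force: 0.0
```

```bash
python3 -c "
from h import *
lever('w4')" | head -9
```

```text
t 7.75 pos [ 437.2 -331.5  221.3] F [ 0.   0.1 -0.6] w 49.9 g 0.0 toolx [-0.9992  0.0386  0.0026] y [0.0386 0.9993 0.0012] z [-0.0026  0.0013 -1.    ]
[281.7 217.9] [ 259  197   45   42 1519]
[341.9 286.5] [334 270  21  30 472]
0.0 [ 419.2 -330.2  145.5] [[282.  200.8]]
0.1 [ 429.1 -330.6  152.3] [[282.  217.1]]
0.2 [ 439.6 -331.   158.1] [[282.1 234.4]]
0.3 [ 450.7 -331.4  162.7] [[282.1 252. ]]
0.4 [ 462.1 -331.9  166.3] [[282.1 269.7]]
0.5 [ 473.9 -332.3  168.7] [[282.1 287. ]]
```

View pics/w4.png

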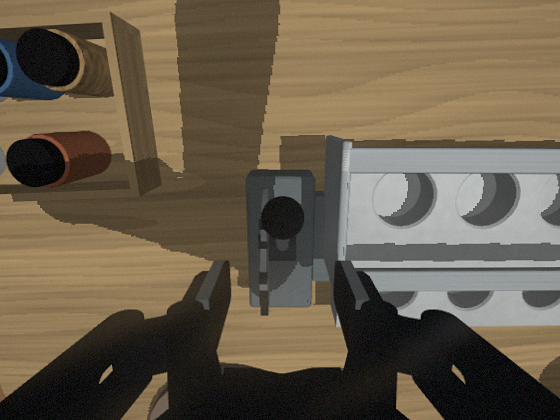

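q is about 0.105, with the knob at (282,218) against a predicted (282,217), and both rows are clear. Next I'll measure the pockets from above the deck and re-find the jars.

Call:
send_rows:
  series:
    - [[-13, 30, 0], [0, 0, 0], 85]
    - [[-13, 30, 0], [0, 0, 0], 85]
    - [[-13, 30, 0], [0, 0, 0], 85]
    - [[-13, 30, 0], [0, 0, 0], 85]
    - [[-13, 30, 0], [0, 0, 0], 85]
    - [[-13, 30, 0], [0, 0, 0], 85]
    - [[-13, 30, 0], [0, 0, 0], 85]
    - [[0, 0, -20], [0, 0, 0], 85]

```text
clock: 8.6
position: [536.8, -122.3, 237.9]
ee_rot: [0.017, 1.0, 0.0, -0.005]
contact_force: [0.0, -0.6, -0.7]
gripper_width: 85.3
grasp_force: 0.0
```

```bash
python3 -c "
from h import *
st()
c=camera_info('wrist');im=get_image('wrist');cv2.imwrite('pics/w5.png',im[:,:,::-1])
a=-.0385;R=np.array([[np.cos(a),-np.sin(a)],[np.sin(a),np.cos(a)]])
for x in(-52.5,52.5):
  for y in(86,0,-86):
    p=np.array([500,-123])+R@[x,y];print(p.round(1),proj('wrist',[[*p,47]],c).round(1))
jars()
"
```

```text
t 8.6 pos [ 536.8 -122.3  237.9] F [ 0.  -0.6 -0.7] w 85.3 g 0.0 toolx [-0.9994  0.0345  0.0095] y [3.450e-02 9.994e-01 4.000e-04] z [-9.5e-03  7.0e-04 -1.0e+00]
[450.8 -35. ] [[366.5 104.4]]
[ 447.5 -121. ] [[279.6 103.9]]
[ 444.2 -206.9] [[192.5 103.6]]
[555.8 -39.1] [[359.1 207.1]]
[ 552.5 -125. ] [[279.3 206.8]]
[ 549.2 -211. ] [[199.4 206.5]]
[142.  265.2] encl 142.1 265.1 10.6 area 292.0 [440.2 386.3  85. ]
[230.5 255.7] encl 230.5 255.5 7.9 area 171.0 [464. 161.  85.]
[191.4 253.4] encl 191.2 253.5 10.4 area 289.0 [470.  260.4  85. ]
[189.2 212.2] encl 189.2 212.4 7.6 area 159.5 [575.  267.8  85. ]
```

View pics/w5.png

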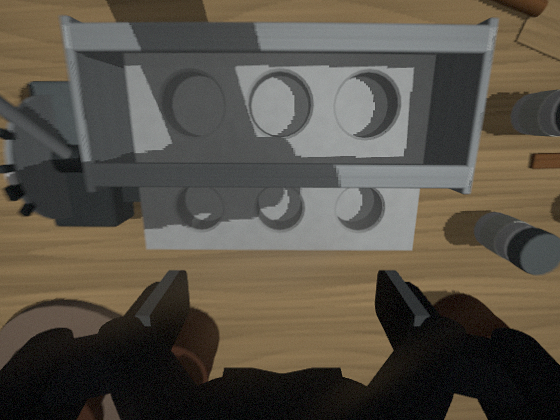

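Pocket rims sit within about 1 px of prediction: wide at (194,102), (280,105), (366,105) and slim at (359,207). The mixer pose is good, so I'll move to the first slim jar.

Call:
send_rows:
  series:
    - [[10.5, 35, 0], [0, 0, 0], 85]
    - [[10.5, 35, 0], [0, 0, 0], 85]
    - [[10.5, 35, 0], [0, 0, 0], 85]
    - [[10.5, 35, 0], [0, 0, 0], 85]
    - [[10.5, 35, 0], [0, 0, 0], 85]
    - [[10.5, 35, 0], [0, 0, 0], 85]
    - [[10.5, 35, 0], [0, 0, 0], 85]
    - [[10.5, 35, 0], [0, 0, 0], 85]

```text
clock: 9.5
position: [463.0, 158.1, 240.9]
ee_rot: [0.02, 1.0, -0.001, -0.001]
contact_force: [0.7, -0.0, -0.6]
gripper_width: 85.0
grasp_force: 0.0
```

Call:
send_rows:
  series:
    - [[0, 0, 0], [0, 0, 0], 85]
    - [[0, 0, 0], [0, 0, 0], 85]

```text
clock: 9.7
position: [463.4, 157.5, 241.0]
ee_rot: [0.019, 1.0, -0.001, -0.001]
contact_force: [0.3, -0.0, 0.2]
gripper_width: 85.2
grasp_force: 0.0
```

```bash
cat >> h.py <<'E'
def lids(z=85,tag=None):
    c=camera_info("wrist");im=get_image("wrist")[:,:,::-1].copy()
    if tag: cv2.imwrite(f"pics/{tag}.png",im)
    hsv=cv2.cvtColor(im,cv2.COLOR_BGR2HSV);m=cv2.inRange(hsv,(95,5,60),(120,60,150));m=cv2.morphologyEx(m,cv2.MORPH_OPEN,np.ones((5,5)));m[310:]=0
    for k in cv2.findContours(m,cv2.RETR_EXTERNAL,cv2.CHAIN_APPROX_NONE)[0]:
        if cv2.contourArea(k)<700: continue
        (u,v),(a,b),_=cv2.fitEllipse(k);x,y,w,h=cv2.boundingRect(k)
        print("lid",round(u,1),round(v,1),"axes",round(a),round(b),"box",x,y,w,h,onz("wrist",[(u,v)],z,c)[0].round(1))
E
python3 -c "
from h import *
go((464,161,45))
lids(tag='w6')
D=onz('wrist',[(145.5,249.5),(412.5,250)],47,eval(open('/dev/null').read() or 'None')) if 0 else 0
jars()
"
```

```text
t 9.7 pos [463.4 157.5 241. ] F [ 0.3 -0.   0.2] w 85.2 g 0.0 toolx [-0.9993  0.0371  0.002 ] y [ 0.0371  0.9993 -0.0015] z [-0.0021 -0.0014 -1.    ]
tool shift [ -0.9   3.8 196. ]
[139.4 262.3] encl 140.5 263.5 10.1 area 154.5 [447.7 393.   85. ]
[189.4 212.3] encl 189.5 212.1 7.8 area 158.5 [574.8 267.1  85. ]
[240.2 202.9] encl 240.5 202.5 7.9 area 163.0 [598.4 136.9  85. ]
```

View pics/w6.png

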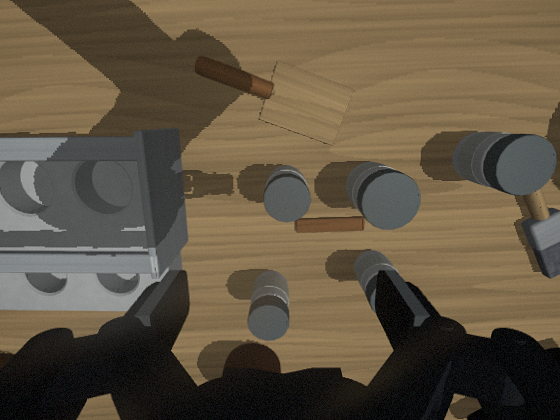

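```bash
python3 -c "
from h import *
im=cv2.imread('pics/w6.png');hsv=cv2.cvtColor(im,cv2.COLOR_BGR2HSV)
for p in[(288,203),(286,180),(290,172),(388,200),(383,168),(520,165),(268,322),(240,230)]:print(p,hsv[p[1],p[0]])
c=camera_info('wrist')
for m in [cv2.inRange(hsv,(0,0,60),(180,45,125))]:
  n,l,s,ce=cv2.connectedComponentsWithStats(cv2.morphologyEx(m,cv2.MORPH_OPEN,np.ones((7,7)))[:340])
  for i in range(1,n):
    if s[i,4]>500: print(ce[i].round(1),s[i])
print(onz('wrist',[(287,199),(388,198),(525,164)],85,c).round(1))
g=cv2.GaussianBlur(cv2.cvtColor(im,cv2.COLOR_BGR2GRAY),(3,3),0)[120:260,230:580]
h=cv2.HoughCircles(g,cv2.HOUGH_GRADIENT,1,40,param1=60,param2=18,minRadius=18,maxRadius=38);print((h[0]+[230,120,0]).round(1))
"
```

```text
(288, 203) [75  6 91]
(286, 180) [83 11 93]
(290, 172) [35 18 84]
(388, 200) [72 13 95]
(383, 168) [30  3 79]
(520, 165) [75 16 93]
(268, 322) [70  9 88]
(240, 230) [ 19 101 151]
[ 92.2 199.5] [    0   131   188   141 14643]
[476.7 151.1] [ 455  132   45   52 1164]
[525.6 164.7] [ 496  135   60   60 2792]
[359.  177.8] [346 162  33  39 633]
[390.7 200.6] [ 362  173   58   56 2625]
[286.6 198.8] [ 264  177   46   45 1665]
[368.4 265.5] [354 251  32  34 755]
[ 45.5 281.5] [ 27 272  39  21 607]
[117.5 282.9] [ 98 273  41  21 608]
[268.1 321.9] [ 248  305   41   35 1163]
[[464.3 161.8  85. ]
 [467.1 258.6  85. ]
 [439.1 386.2  85. ]]
[[286.5 199.5  23. ]
 [389.5 197.5  30.7]
 [519.5 170.5  37.4]
 [333.5 186.5  19.4]]
```

Call:
send_rows:
  series:
    - [[-0.7, 4.3, 35], [0, 0, 0], 80]
    - [[0, 0, 40], [0, 0, 0], 80]
    - [[0, 0, 40], [0, 0, 0], 80]
    - [[0, 0, 40], [0, 0, 0], 80]
    - [[0, 0, 30], [0, 0, 0], 80]
    - [[0, 0, 15], [0, 0, 0], 80]
    - [[0, 0, 0], [0, 0, 0], 80]

```text
clock: 10.5
position: [463.5, 159.3, 39.7]
ee_rot: [0.02, 1.0, -0.002, -0.003]
contact_force: [-0.4, -0.1, 0.3]
gripper_width: 80.0
grasp_force: 0.0
```

Call:
send_rows:
  series:
    - [[0, 0, 0], [0, 0, 0], 30]
    - [[0, 0, 0], [0, 0, 0], 30]
    - [[0, 0, 0], [0, 0, 0], 30]
    - [[0, 0, 0], [0, 0, 0], 30]
    - [[0, 0, 0], [0, 0, 0], 30]
    - [[0, 0, 0], [0, 0, 0], 30]

```text
clock: 11.1
position: [465.9, 162.2, 43.6]
ee_rot: [0.019, 1.0, 0.001, 0.001]
contact_force: [0.7, -1.2, 6.6]
gripper_width: 44.9
grasp_force: 61.5
```

```bash
python3 -c "
from h import *
st()"
```

```text
t 11.1 pos [465.9 162.2  43.6] F [ 0.7 -1.2  6.6] w 44.9 g 61.5 toolx [-0.9993  0.0376 -0.0028] y [0.0376 0.9993 0.0014] z [ 0.0029  0.0013 -1.    ]
```

Call:
send_rows:
  series:
    - [[0, 0, -15], [0, 0, 0], 30]
    - [[0, 0, -30], [0, 0, 0], 30]
    - [[0, 0, -35], [0, 0, 0], 30]
    - [[0, 0, -35], [0, 0, 0], 30]
    - [[-9, -17, -20], [0, 0, 0], 30]
    - [[-15, -30, 0], [0, 0, 0], 30]
    - [[-15, -30, 0], [0, 0, 0], 30]
    - [[-15, -30, 0], [0, 0, 0], 30]

```text
clock: 11.9
position: [514.0, 51.8, 176.8]
ee_rot: [0.019, 1.0, 0.0, -0.001]
contact_force: [0.3, 0.8, -1.7]
gripper_width: 44.8
grasp_force: 61.8
```

Call:
send_rows:
  series:
    - [[-15, -30, 0], [0, 0, 0], 30]
    - [[-15, -30, 0], [0, 0, 0], 30]
    - [[-15, -30, 0], [0, 0, 0], 30]
    - [[0, 0, 0], [0, 0, 0], 30]
    - [[0, 0, 0], [0, 0, 0], 30]
    - [[0, 0, 0], [0, 0, 0], 30]

```text
clock: 12.5
position: [555.4, -38.4, 176.6]
ee_rot: [0.019, 1.0, 0.0, -0.001]
contact_force: [-0.0, -0.4, -2.8]
gripper_width: 45.0
grasp_force: 62.1
```

```bash
cat >> h.py <<'E'
def lids2(z,tag=None):
    s,R=st();c=camera_info("wrist");im=get_image("wrist")[:,:,::-1].copy()
    if tag: cv2.imwrite(f"pics/{tag}.png",im)
    hsv=cv2.cvtColor(im,cv2.COLOR_BGR2HSV);m=cv2.inRange(hsv,(0,0,55),(180,45,125))
    n,l,q,ce=cv2.connectedComponentsWithStats(cv2.morphologyEx(m,cv2.MORPH_OPEN,np.ones((7,7)))[:340])
    for i in range(1,n):
        if q[i,4]>800:
            b=q[i];bc=[b[0]+(b[2]-1)/2,b[1]+(b[3]-1)/2];X=onz("wrist",[ce[i],bc],z,c);print(ce[i].round(1),b,"cent",X[0].round(1),"box",X[1].round(1))
E
python3 -c "
from h import *
lids2(85+177-43,'w7')"
```

```text
t 12.5 pos [555.4 -38.4 176.6] F [-0.  -0.4 -2.8] w 45.0 g 62.1 toolx [-0.9993  0.038   0.0013] y [3.800e-02 9.993e-01 3.000e-04] z [-1.3e-03  4.0e-04 -1.0e+00]
[216.4 134.1] [    0     3   404   265 63648] cent [486.3 -55.5 219. ] box [486.4 -60.1 219. ]
[49.6 74.1] [  28   37   53   83 2262] cent [ 467.2 -102.9  219. ] box [ 468.3 -101.8  219. ]
[453.5 233. ] [ 430  211   56   52 1686] cent [521.2  20.6 219. ] box [522.6  22.1 219. ]
[501.1 263.4] [ 474  239   55   50 2153] cent [533.2  38.6 219. ] box [533.2  38.6 219. ]
[273.9 279.1] [ 239  267   72   28 1254] cent [535.9 -40.2 219. ] box [536.5 -40.  219. ]
```

View pics/w7.png

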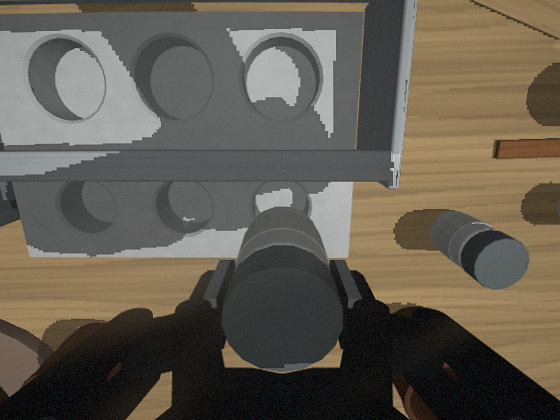

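The held jar's lid spans u 221–344 and v 248–369, centred near (282,309). Its pocket is behind it at (281,205).

```bash
cat >> h.py <<'E'
def heldcirc(P,r,z):
    t=np.linspace(0,2*np.pi,72);return np.c_[P[0]+r*np.cos(t),P[1]+r*np.sin(t),np.full(72,z)]
E
python3 -c "
from h import *
c=camera_info('wrist');s,R=st();p=s['position']
print(onz('wrist',[(282.5,309)],219,c))
for dx in(-3,0,3):
  for z in (216,219,222):
    q=proj('wrist',heldcirc(p+[dx,0,0],23,z),c);print(dx,z,'u',q[:,0].min().round(1),q[:,0].max().round(1),'v',q[:,1].min().round(1),q[:,1].max().round(1))
a=-.0385;Rm=np.array([[np.cos(a),-np.sin(a)],[np.sin(a),np.cos(a)]])
for x,r in((-52.5,31),(52.5,25)):
  for y in(86,0,-86):
    P=np.array([500,-123])+Rm@[x,y];q=proj('wrist',heldcirc(P,r,47),c);print(P.round(1),'u',q[:,0].min().round(1),q[:,0].max().round(1),'v',q[:,1].min().round(1),q[:,1].max().round(1))
P=[np.array([500,-123])+Rm@k for k in((100,148),(100,-148))];print(proj('wrist',[[*k,47] for k in P],c))
im=cv2.imread('pics/w7.png');print(cv2.imwrite('pics/w7c.png',cv2.resize(im[20:380,20:420],None,fx=1.6,fy=1.6,interpolation=cv2.INTER_CUBIC)))
"
```

```text
t 12.55 pos [555.5 -38.2 176.9] F [-0.3  0.5 -1.9] w 44.8 g 62.1 toolx [-9.993e-01  3.730e-02  8.000e-04] y [3.730e-02 9.993e-01 3.000e-04] z [-8.e-04  3.e-04 -1.e+00]
[[548.22524268 -37.42384753 219.        ]]
-3 216 u 219.2 342.7 v 257.8 365.0
-3 219 u 217.6 344.2 v 261.4 370.7
-3 222 u 216.0 345.8 v 265.2 376.6
0 216 u 219.9 342.6 v 265.6 371.2
0 219 u 218.4 344.0 v 269.4 377.0
0 222 u 216.9 345.6 v 273.3 383.0
3 216 u 220.7 342.4 v 273.2 377.3
3 219 u 219.2 343.9 v 277.2 383.2
3 222 u 217.7 345.4 v 281.3 389.3
[450.8 -35. ] u 241.0 319.6 v 33.7 118.2
[ 447.5 -121. ] u 132.1 210.6 v 33.9 118.2
[ 444.2 -206.9] u 24.8 102.7 v 35.0 118.7
[555.8 -39.1] u 251.8 308.7 v 177.8 232.8
[ 552.5 -125. ] u 154.1 210.9 v 177.8 232.7
[ 549.2 -211. ] u 57.5 114.0 v 177.9 232.5
[[347.49179085 255.88068331]
 [ 29.05317045 255.18345881]]
True
```

View pics/w7c.png

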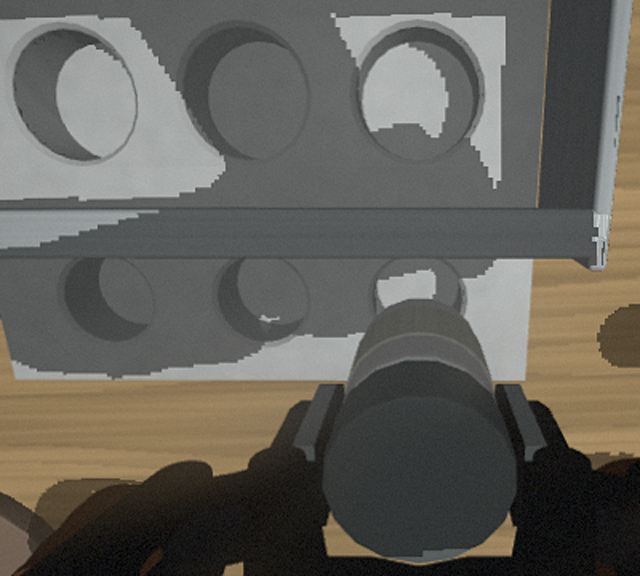

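```bash
python3 -c "
from h import *
im=cv2.imread('pics/w7.png');g=cv2.GaussianBlur(cv2.cvtColor(im,cv2.COLOR_BGR2GRAY),(3,3),0).astype(int)
def prof(v,a,b):
  d=g[v-2:v+3,a:b].mean(0);e=d[2:]-d[:-2];k=[(a+i+1,round(e[i])) for i in range(1,len(e)-1) if abs(e[i])>7 and abs(e[i])>=abs(e[i-1]) and abs(e[i])>abs(e[i+1])];print(v,k)
for v in(70,76,82): prof(v,15,335)
for v in(195,205,212): prof(v,20,345)
for u in(174,66):
  d=g[:,u-3:u+4].mean(1);e=d[2:]-d[:-2];print(u,[(i+1,round(e[i])) for i in range(20,270) if abs(e[i])>7 and abs(e[i])>=abs(e[i-1]) and abs(e[i])>abs(e[i+1])])
"
```

```text
70 [(27, -44), (56, 48), (101, -28), (104, 26), (126, -34), (129, -28), (134, -13), (151, 19), (209, -9), (212, 8), (239, -9), (242, -8), (244, 18), (248, 47), (298, -54), (313, -20), (319, 35), (322, 45)]
76 [(28, -52), (55, 52), (103, -29), (105, 31), (129, -38), (133, -26), (150, 22), (211, -8), (214, 8), (238, -7), (241, -9), (247, 52), (298, -42), (315, -21), (319, 33), (323, 47)]
82 [(29, -40), (55, 53), (104, -29), (106, 35), (135, -48), (150, 21), (238, -8), (242, -12), (246, 61), (300, -61), (315, -21), (319, 34), (323, 43)]
195 [(61, -11), (81, 22), (157, -11), (168, 21), (252, -8), (255, 40), (263, 20), (292, -62), (309, 35), (318, 9)]
205 [(60, -14), (84, 14), (156, -12), (170, 17), (252, -10), (256, 50), (274, -10), (290, -36), (305, -17), (311, 42)]
212 [(62, -13), (88, 9), (90, 9), (157, -11), (173, 9), (252, -9), (255, 21), (259, 19), (262, -19), (308, 32), (311, 39)]
174 [(33, -10), (37, -10), (47, 20), (117, -9), (120, 10), (149, -14), (151, 9), (179, -9), (182, 12), (231, 9), (243, 36), (257, -39), (265, 9)]
66 [(29, 59), (34, -26), (38, -42), (51, 31), (108, -20), (119, 45), (123, 15), (142, -53), (148, -8), (151, 49), (167, -51), (253, 60), (257, -27), (265, -12)]
```

The pocket and jar centres agree to about 0.5 mm, and the pocket has a chamfer. I'll lower the jar.

Call:
send_rows:
  series:
    - [[0, 0, 25], [0, 0, 0], 30]
    - [[0, 0, 25], [0, 0, 0], 30]
    - [[0, 0, 15], [0, 0, 0], 30]
    - [[0, 0, 10], [0, 0, 0], 30]
    - [[0, 0, 10], [0, 0, 0], 30]
    - [[0, 0, 8], [0, 0, 0], 30]
    - [[0, 0, 7], [0, 0, 0], 30]
    - [[0, 0, 0], [0, 0, 0], 30]

```text
clock: 13.35
position: [556.3, -38.9, 76.6]
ee_rot: [0.019, 1.0, -0.0, -0.0]
contact_force: [0.5, 0.3, -1.9]
gripper_width: 44.8
grasp_force: 62.3
```

Call:
send_rows:
  series:
    - [[0, 0, 6], [0, 0, 0], 30]
    - [[0, 0, 6], [0, 0, 0], 30]
    - [[0, 0, 4], [0, 0, 0], 30]
    - [[0, 0, 0], [0, 0, 0], 30]

```text
clock: 13.75
position: [556.2, -39.0, 60.6]
ee_rot: [0.019, 1.0, -0.0, -0.0]
contact_force: [0.8, 0.3, -2.9]
gripper_width: 44.8
grasp_force: 62.4
```

Call:
send_rows:
  series:
    - [[0, 0, 3], [0, 0, 0], 30]
    - [[0, 0, 1.5], [0, 0, 0], 30]
    - [[0, 0, 0], [0, 0, 0], 30]
    - [[0, 0, 0], [0, 0, 0], 58]
    - [[0, 0, 0], [0, 0, 0], 58]
    - [[0, 0, -10], [0, 0, 0], 58]
    - [[0, 0, -30], [0, 0, 0], 58]
    - [[0, 0, -40], [0, 0, 0], 58]

```text
clock: 14.55
position: [555.0, -39.1, 136.7]
ee_rot: [0.019, 1.0, -0.0, -0.002]
contact_force: [1.0, -0.7, -0.8]
gripper_width: 58.2
grasp_force: 0.0
```

Call:
send_rows:
  series:
    - [[0, 0, -45], [0, 0, 0], 80]
    - [[0, 0, -45], [0, 0, 0], 80]
    - [[-6, 30, -10], [0, 0, 0], 80]
    - [[-6, 30, 0], [0, 0, 0], 80]
    - [[-6, 30, 0], [0, 0, 0], 80]
    - [[-6, 30, 0], [0, 0, 0], 80]
    - [[-6, 30, 0], [0, 0, 0], 80]
    - [[-6, 28, 0], [0, 0, 0], 80]

```text
clock: 15.35
position: [599.0, 138.9, 237.9]
ee_rot: [0.019, 1.0, 0.0, 0.001]
contact_force: [0.1, -1.0, 0.6]
gripper_width: 80.0
grasp_force: 0.0
```

Call:
send_rows:
  series:
    - [[0, 0, 0], [0, 0, 0], 80]
    - [[0, 0, 0], [0, 0, 0], 80]

```text
clock: 15.55
position: [598.8, 138.0, 237.2]
ee_rot: [0.018, 1.0, 0.0, 0.0]
contact_force: [-0.2, 0.3, 0.8]
gripper_width: 79.8
grasp_force: 0.0
```

```bash
python3 -c "
from h import *
lids2(85,'w8');go((598.5,137,41));jars()"
```

```text
t 15.55 pos [598.8 138.  237.2] F [-0.2  0.3  0.8] w 79.8 g 0.0 toolx [-9.993e-01  3.700e-02 -3.000e-04] y [3.700e-02 9.993e-01 1.000e-04] z [ 3.e-04  1.e-04 -1.e+00]
[116.4 111.7] [    5     0   184   202 17910] cent [513.9  -4.1  85. ] box [503.9 -19.9  85. ]
[510.6  28.3] [ 486    0   56   55 2227] cent [459.7 333.4  85. ] box [458.8 335.6  85. ]
[424.3  42.9] [ 391    6   68   75 3969] cent [469.  262.1  85. ] box [469.  262.2  85. ]
[379.8  66. ] [367  38  32  50 905] cent [485.6 225.6  85. ] box [483.  227.8  85. ]
[421.8 170.5] [ 399  147   47   48 1810] cent [576.  268.8  85. ] box [576. 269.  85.]
[281.3 200.3] [ 259  178   46   46 1722] cent [599.6 137.9  85. ] box [599.8 138.1  85. ]
t 15.6 pos [598.7 137.3 237.2] F [ 0.4 -0.  -1.7] w 79.6 g 0.0 toolx [-9.993e-01  3.800e-02 -3.000e-04] y [3.800e-02 9.993e-01 1.000e-04] z [ 3.e-04  1.e-04 -1.e+00]
tool shift [  0.3  -0.4 196.2]
[191.5 253.5] encl 191.6 253.4 10.6 area 303.5 [469.8 260.2  85. ]
```

Call:
send_rows:
  series:
    - [[-1, 0.3, 35], [0, 0, 0], 80]
    - [[0, 0, 40], [0, 0, 0], 80]
    - [[0, 0, 40], [0, 0, 0], 80]
    - [[0, 0, 40], [0, 0, 0], 80]
    - [[0, 0, 28], [0, 0, 0], 80]
    - [[0, 0, 12], [0, 0, 0], 80]
    - [[0, 0, 0], [0, 0, 0], 80]
    - [[0, 0, 0], [0, 0, 0], 30]

```text
clock: 16.45
position: [601.1, 137.9, 43.2]
ee_rot: [0.019, 1.0, 0.0, 0.001]
contact_force: [-0.4, 0.4, 0.9]
gripper_width: 67.3
grasp_force: 0.0
```

Call:
send_rows:
  series:
    - [[0, 0, 0], [0, 0, 0], 30]
    - [[0, 0, 0], [0, 0, 0], 30]
    - [[0, 0, 0], [0, 0, 0], 30]
    - [[0, 0, 0], [0, 0, 0], 30]
    - [[0, 0, 0], [0, 0, 0], 30]

```text
clock: 16.95
position: [601.2, 138.2, 43.9]
ee_rot: [0.019, 1.0, 0.001, 0.002]
contact_force: [-1.6, -1.5, 6.8]
gripper_width: 44.7
grasp_force: 60.8
```

Call:
send_rows:
  series:
    - [[0, 0, -15], [0, 0, 0], 30]
    - [[0, 0, -30], [0, 0, 0], 30]
    - [[0, 0, -35], [0, 0, 0], 30]
    - [[0, 0, -35], [0, 0, 0], 30]
    - [[2.3, -15.6, -20], [0, 0, 0], 30]
    - [[5, -35, 0], [0, 0, 0], 30]
    - [[5, -35, 0], [0, 0, 0], 30]
    - [[5, -35, 0], [0, 0, 0], 30]

```text
clock: 17.75
position: [577.2, 17.2, 176.7]
ee_rot: [0.019, 1.0, 0.0, -0.0]
contact_force: [-0.1, -0.8, -2.4]
gripper_width: 45.1
grasp_force: 61.5
```

Call:
send_rows:
  series:
    - [[5, -35, 0], [0, 0, 0], 30]
    - [[5, -35, 0], [0, 0, 0], 30]
    - [[5, -35, 0], [0, 0, 0], 30]
    - [[5, -38, 0], [0, 0, 0], 30]
    - [[0, 0, 0], [0, 0, 0], 30]
    - [[0, 0, 0], [0, 0, 0], 30]
    - [[0, 0, 0], [0, 0, 0], 30]

```text
clock: 18.45
position: [552.6, -123.6, 176.5]
ee_rot: [0.019, 1.0, 0.0, -0.0]
contact_force: [-1.5, 0.7, -1.1]
gripper_width: 45.2
grasp_force: 61.7
```

```bash
cat >> h.py <<'E'
def prof(g,v,a,b,th=7):
    d=g[v-2:v+3,a:b].mean(0);e=d[2:]-d[:-2];return [(a+i+1,round(e[i])) for i in range(1,len(e)-1) if abs(e[i])>th and abs(e[i])>=abs(e[i-1]) and abs(e[i])>abs(e[i+1])]
def held(r,lidh,P,pr,tag):
    # r jar radius, lidh lid height above TCP, P expected pocket centre, pr pocket radius
    s,R=st();c=camera_info("wrist");im=get_image("wrist")[:,:,::-1].copy();cv2.imwrite(f"pics/{tag}.png",im);p=s["position"]
    print("shift to P",(R.T@(np.array([*P,p[2]])-p)).round(1))
    g=cv2.GaussianBlur(cv2.cvtColor(im,cv2.COLOR_BGR2GRAY),(3,3),0).astype(int)
    q=proj("wrist",heldcirc(p,r,p[2]+lidh),c);print("exp lid u",q[:,0].min().round(1),q[:,0].max().round(1),"v",q[:,1].min().round(1),q[:,1].max().round(1))
    v=int(q[q[:,0].argmin(),1]);print("lid row",v,prof(g,v,190,375,4))
    u=int(q[:,0].mean());print("lid col",u,prof(g.T,u,230,412,4))
    k=proj("wrist",heldcirc(P,pr,47),c);print("exp rim u",k[:,0].min().round(1),k[:,0].max().round(1),"v",k[:,1].min().round(1),k[:,1].max().round(1))
    for f in(-12,-6,0):
        v=int(k[k[:,0].argmin(),1])+f;print("rim row",v,prof(g,v,int(k[:,0].min())-15,int(k[:,0].max())+15))
E
python3 -c "
from h import *
held(23,40,(552.6,-124),25,'w9')"
```

```text
t 18.45 pos [ 552.6 -123.6  176.5] F [-1.5  0.7 -1.1] w 45.2 g 61.7 toolx [-0.9993  0.0378  0.    ] y [3.780e-02 9.993e-01 4.000e-04] z [-0.e+00  4.e-04 -1.e+00]
shift to P [-0.  -0.4 -0. ]
exp lid u 219.6 343.0 v 266.7 372.8
lid row 318 [(222, 16), (343, -24)]
lid col 281 [(244, 15), (247, -45), (270, 4), (373, -27)]
exp rim u 252.4 309.3 v 177.4 232.5
rim row 194 [(251, -7), (255, 12), (305, -10), (308, 8)]
rim row 200 [(249, -7), (252, -12), (255, 19), (305, -16), (308, 10)]
rim row 206 [(252, -11), (256, 14), (303, -13), (308, 13)]
```

Call:
send_rows:
  series:
    - [[0.5, -0.6, 25], [0, 0, 0], 30]
    - [[0, 0, 25], [0, 0, 0], 30]
    - [[0, 0, 15], [0, 0, 0], 30]
    - [[0, 0, 12], [0, 0, 0], 30]
    - [[0, 0, 10], [0, 0, 0], 30]
    - [[0, 0, 10], [0, 0, 0], 30]
    - [[0, 0, 8], [0, 0, 0], 30]
    - [[0, 0, 0], [0, 0, 0], 30]

```text
clock: 19.3
position: [552.0, -124.6, 70.7]
ee_rot: [0.019, 1.0, 0.0, -0.0]
contact_force: [0.5, -0.7, -2.0]
gripper_width: 44.7
grasp_force: 61.7
```

Call:
send_rows:
  series:
    - [[0, 0, 6], [0, 0, 0], 30]
    - [[0, 0, 5], [0, 0, 0], 30]
    - [[0, 0, 3], [0, 0, 0], 30]
    - [[0, 0, 1], [0, 0, 0], 30]
    - [[0, 0, 0], [0, 0, 0], 30]

```text
clock: 19.8
position: [552.0, -124.8, 56.5]
ee_rot: [0.019, 1.0, -0.0, -0.0]
contact_force: [-1.0, -0.6, -2.1]
gripper_width: 45.0
grasp_force: 61.7
```

Call:
send_rows:
  series:
    - [[0, 0, 0], [0, 0, 0], 58]
    - [[0, 0, 0], [0, 0, 0], 58]
    - [[0, 0, -10], [0, 0, 0], 58]
    - [[0, 0, -30], [0, 0, 0], 58]
    - [[0, 0, -40], [0, 0, 0], 58]
    - [[0, 0, -50], [0, 0, 0], 80]
    - [[-1, 30, -50], [0, 0, 0], 80]
    - [[-1, 44, 0], [0, 0, 0], 80]

```text
clock: 20.6
position: [560.4, -56.1, 238.4]
ee_rot: [0.02, 1.0, 0.0, 0.008]
contact_force: [1.5, 0.9, -0.2]
gripper_width: 79.9
grasp_force: 0.0
```

Call:
send_rows:
  series:
    - [[-1, 45, 0], [0, 0, 0], 80]
    - [[-1, 45, 0], [0, 0, 0], 80]
    - [[-1, 45, 0], [0, 0, 0], 80]
    - [[-1, 45, 0], [0, 0, 0], 80]
    - [[-1, 45, 0], [0, 0, 0], 80]
    - [[-1, 45, 0], [0, 0, 0], 80]
    - [[-1, 35, 0], [0, 0, 0], 80]
    - [[0, 15, 0], [0, 0, 0], 80]

```text
clock: 21.4
position: [575.8, 267.4, 230.2]
ee_rot: [0.018, 1.0, 0.0, 0.001]
contact_force: [0.4, -0.2, 0.2]
gripper_width: 79.6
grasp_force: 0.0
```

Call:
send_rows:
  series:
    - [[0, 0, 0], [0, 0, 0], 80]
    - [[0, 0, 0], [0, 0, 0], 80]

```text
clock: 21.6
position: [575.6, 263.8, 229.9]
ee_rot: [0.019, 1.0, -0.0, 0.0]
contact_force: [0.3, 0.1, -0.2]
gripper_width: 79.9
grasp_force: 0.0
```

```bash
python3 -c "
from h import *
lids2(85,'w10');jars('t10')"
```

```text
t 21.6 pos [575.6 263.8 229.9] F [ 0.3  0.1 -0.2] w 79.9 g 0.0 toolx [-0.9993  0.0382 -0.    ] y [ 3.820e-02  9.993e-01 -2.000e-04] z [-0.e+00 -2.e-04 -1.e+00]
[ 36.6 115.4] [    0     0    83   229 13175] cent [490.8  55.   85. ] box [489.8  59.2  85. ]
[428.1  32.8] [ 394    0   69   70 4046] cent [440.  387.4  85. ] box [441.2 387.5  85. ]
[382.   57.6] [369  28  31  53 977] cent [457.2 350.9  85. ] box [454.6 352.5  85. ]
[284.3  82.9] [ 252   42   57   73 2411] cent [473.9 270.1  85. ] box [469.9 266.7  85. ]
[494.  171.6] [ 473  149   42   46 1315] cent [555.1 457.5  85. ] box [555.  457.1  85. ]
[287.  201.3] [ 263  179   48   46 1786] cent [575.8 269.   85. ] box [575.9 268.5  85. ]
[141.9 265.7] encl 141.9 265.5 10.5 area 283.0 [439.1 386.5  85. ]
[188.5 251.5] encl 190.9 253.1 10.2 area 163.0 [474.8 268.   85. ]
```

Call:
send_rows:
  series:
    - [[0, 5, 33], [0, 0, 0], 80]
    - [[0, 0, 40], [0, 0, 0], 80]
    - [[0, 0, 40], [0, 0, 0], 80]
    - [[0, 0, 35], [0, 0, 0], 80]
    - [[0, 0, 27], [0, 0, 0], 80]
    - [[0, 0, 12], [0, 0, 0], 80]
    - [[0, 0, 0], [0, 0, 0], 80]
    - [[0, 0, 0], [0, 0, 0], 30]

```text
clock: 22.5
position: [577.2, 269.4, 44.0]
ee_rot: [0.019, 1.0, 0.001, 0.001]
contact_force: [0.9, -0.1, 0.5]
gripper_width: 67.1
grasp_force: 0.0
```

Call:
send_rows:
  series:
    - [[0, 0, 0], [0, 0, 0], 30]
    - [[0, 0, 0], [0, 0, 0], 30]
    - [[0, 0, 0], [0, 0, 0], 30]
    - [[0, 0, 0], [0, 0, 0], 30]
    - [[0, 0, 0], [0, 0, 0], 30]

```text
clock: 23.0
position: [577.1, 269.8, 44.7]
ee_rot: [0.019, 1.0, 0.001, 0.002]
contact_force: [-0.7, -1.6, 6.4]
gripper_width: 44.9
grasp_force: 60.8
```

Call:
send_rows:
  series:
    - [[0, 0, -15], [0, 0, 0], 30]
    - [[0, 0, -30], [0, 0, 0], 30]
    - [[0, 0, -35], [0, 0, 0], 30]
    - [[0, 0, -35], [0, 0, 0], 30]
    - [[0, -20, -17], [0, 0, 0], 30]
    - [[0, -35, 0], [0, 0, 0], 30]
    - [[1, -40, 0], [0, 0, 0], 30]
    - [[1, -40, 0], [0, 0, 0], 30]

```text
clock: 23.8
position: [567.5, 132.6, 173.8]
ee_rot: [0.019, 1.0, -0.0, -0.001]
contact_force: [0.8, -0.4, -1.5]
gripper_width: 45.2
grasp_force: 61.4
```

Call:
send_rows:
  series:
    - [[1, -40, 0], [0, 0, 0], 30]
    - [[1, -40, 0], [0, 0, 0], 30]
    - [[1, -40, 0], [0, 0, 0], 30]
    - [[1, -40, 0], [0, 0, 0], 30]
    - [[1, -40, 0], [0, 0, 0], 30]
    - [[1, -40, 0], [0, 0, 0], 30]
    - [[0, -40, 0], [0, 0, 0], 30]
    - [[0, -25, 0], [0, 0, 0], 30]

```text
clock: 24.6
position: [549.4, -172.7, 173.6]
ee_rot: [0.02, 1.0, 0.0, -0.001]
contact_force: [0.1, -0.8, -1.5]
gripper_width: 45.0
grasp_force: 61.4
```

Call:
send_rows:
  series:
    - [[0, 0, 0], [0, 0, 0], 30]
    - [[0, 0, 0], [0, 0, 0], 30]
    - [[0, 0, 0], [0, 0, 0], 30]

```text
clock: 24.9
position: [550.7, -169.5, 174.1]
ee_rot: [0.019, 1.0, 0.0, -0.0]
contact_force: [-0.1, -0.4, -1.2]
gripper_width: 45.0
grasp_force: 61.5
```

```bash
python3 -c "
from h import *
held(23,40,(549.3,-210),25,'w11')"
```

```text
t 24.9 pos [ 550.7 -169.5  174.1] F [-0.1 -0.4 -1.2] w 45.0 g 61.5 toolx [-9.993e-01  3.790e-02  9.000e-04] y [3.790e-02 9.993e-01 5.000e-04] z [-9.e-04  5.e-04 -1.e+00]
shift to P [ -0.2 -40.6  -0. ]
exp lid u 219.5 343.0 v 266.6 372.8
lid row 318 [(222, 20), (342, -24)]
lid col 281 [(244, 17), (247, -46), (269, 7), (371, 45), (373, -66)]
exp rim u 206.0 263.4 v 178.2 233.7
rim row 192 [(208, -8), (214, 19)]
rim row 198 [(203, -7), (206, -11), (213, 18)]
rim row 204 [(206, -11), (214, 17)]
```

Call:
send_rows:
  series:
    - [[0, -20, 0], [0, 0, 0], 30]
    - [[0, -20.5, 0], [0, 0, 0], 30]
    - [[0, 0, 0], [0, 0, 0], 30]
    - [[0, 0, 0], [0, 0, 0], 30]
    - [[0, 0, 0], [0, 0, 0], 30]

```text
clock: 25.45
position: [549.7, -209.5, 174.5]
ee_rot: [0.019, 1.0, 0.0, -0.0]
contact_force: [0.0, 0.0, -1.7]
gripper_width: 45.1
grasp_force: 61.8
```

```bash
python3 -c "
from h import *
held(23,40,(549.3,-210),25,'w12')"
```

```text
t 25.45 pos [ 549.7 -209.5  174.5] F [ 0.   0.  -1.7] w 45.1 g 61.8 toolx [-9.993e-01  3.700e-02  1.000e-04] y [3.700e-02 9.993e-01 3.000e-04] z [-1.e-04  3.e-04 -1.e+00]
shift to P [ 0.4 -0.5 -0. ]
exp lid u 219.5 343.0 v 266.7 372.8
lid row 318 [(222, 19), (342, -23), (360, -4)]
lid col 281 [(244, 16), (247, -46), (269, 8), (373, -23)]
exp rim u 252.0 309.4 v 177.4 232.9
rim row 194 [(255, 11), (305, -10), (308, 7)]
rim row 200 [(249, -7), (252, -12), (255, 18), (305, -18), (308, 11)]
rim row 206 [(251, -12), (256, 18), (303, -14), (308, 13)]
```

Call:
send_rows:
  series:
    - [[0.7, -0.6, 25], [0, 0, 0], 30]
    - [[0, 0, 25], [0, 0, 0], 30]
    - [[0, 0, 15], [0, 0, 0], 30]
    - [[0, 0, 12], [0, 0, 0], 30]
    - [[0, 0, 10], [0, 0, 0], 30]
    - [[0, 0, 10], [0, 0, 0], 30]
    - [[0, 0, 6], [0, 0, 0], 30]
    - [[0, 0, 0], [0, 0, 0], 30]

```text
clock: 26.3
position: [548.6, -211.0, 70.7]
ee_rot: [0.019, 1.0, 0.0, -0.001]
contact_force: [0.6, 0.7, -2.0]
gripper_width: 44.7
grasp_force: 61.8
```

Call:
send_rows:
  series:
    - [[0, 0, 6], [0, 0, 0], 30]
    - [[0, 0, 5], [0, 0, 0], 30]
    - [[0, 0, 2], [0, 0, 0], 30]
    - [[0, 0, 1], [0, 0, 0], 30]
    - [[0, 0, 0], [0, 0, 0], 30]

```text
clock: 26.8
position: [548.9, -211.1, 57.4]
ee_rot: [0.019, 1.0, -0.0, -0.0]
contact_force: [-0.2, 0.3, -1.4]
gripper_width: 45.0
grasp_force: 61.8
```

Call:
send_rows:
  series:
    - [[0, 0, 0], [0, 0, 0], 58]
    - [[0, 0, 0], [0, 0, 0], 58]
    - [[0, 0, -10], [0, 0, 0], 58]
    - [[0, 0, -30], [0, 0, 0], 58]
    - [[0, 0, -40], [0, 0, 0], 58]
    - [[0, 0, -50], [0, 0, 0], 85]
    - [[8, 30, -45], [0, 0, 0], 85]
    - [[9, 40, 0], [0, 0, 0], 85]

```text
clock: 27.6
position: [538.9, -144.2, 236.9]
ee_rot: [0.02, 1.0, -0.001, 0.008]
contact_force: [0.9, -0.2, -0.5]
gripper_width: 85.1
grasp_force: 0.0
```

Call:
send_rows:
  series:
    - [[9, 40, 0], [0, 0, 0], 85]
    - [[9, 40, 0], [0, 0, 0], 85]
    - [[9, 40, 0], [0, 0, 0], 85]
    - [[9, 40, 0], [0, 0, 0], 85]
    - [[9, 40, 0], [0, 0, 0], 85]
    - [[9, 40, 0], [0, 0, 0], 85]
    - [[9, 40, 0], [0, 0, 0], 85]
    - [[9, 40, 0], [0, 0, 0], 85]

```text
clock: 28.4
position: [475.1, 181.1, 230.1]
ee_rot: [0.019, 1.0, 0.001, 0.001]
contact_force: [1.3, 0.8, -0.2]
gripper_width: 84.9
grasp_force: 0.0
```

Call:
send_rows:
  series:
    - [[9, 40, 0], [0, 0, 0], 85]
    - [[0, 38, 0], [0, 0, 0], 85]
    - [[0, 0, 0], [0, 0, 0], 85]
    - [[0, 0, 0], [0, 0, 0], 85]

```text
clock: 28.8
position: [469.2, 258.5, 229.2]
ee_rot: [0.018, 1.0, 0.0, 0.0]
contact_force: [-0.1, -0.2, -1.2]
gripper_width: 85.0
grasp_force: 0.0
```

```bash
python3 -c "
from h import *
lids2(85,'w13')"
```

```text
t 28.8 pos [469.2 258.5 229.2] F [-0.1 -0.2 -1.2] w 85.0 g 0.0 toolx [-9.993e-01  3.660e-02 -4.000e-04] y [3.660e-02 9.993e-01 4.000e-04] z [ 4.e-04  3.e-04 -1.e+00]
[548.2 140.3] [ 532   88   28  101 2039] cent [421.9 496.6  85. ] box [419.9 493.8  85. ]
[ 35.7 141.6] [   9  127   61   38 1563] cent [406.7  43.9  85. ] box [410.2  46.   85. ]
[424.1 163.2] [ 393  132   63   63 3131] cent [438.6 387.4  85. ] box [438.5 387.3  85. ]
[ 16.7 217. ] [   0  167   37   87 1571] cent [475.    7.7  85. ] box [468.2  10.9  85. ]
[287.  200.6] [ 261  172   55   59 2710] cent [468.6 263.7  85. ] box [469.  264.7  85. ]
[ 77.5 263.6] [  39  227   64   82 2711] cent [524.8  55.5  85. ] box [528.7  47.6  85. ]
[484.6 258.8] [ 466  240   38   39 1036] cent [534.4 455.9  85. ] box [534.7 455.8  85. ]
```

```bash
python3 -c "
from h import *
im=cv2.imread('pics/w13.png');g=cv2.GaussianBlur(cv2.cvtColor(im,cv2.COLOR_BGR2GRAY),(3,3),0).astype(int)
for v in(190,200,210):print(prof(g,v,235,340))
for u in(275,285,295):print(prof(g.T,u,140,260))
cv2.imwrite('pics/w13c.png',cv2.resize(im[100:290,200:480],None,fx=2.5,fy=2.5))
c=camera_info('wrist');p=monitor.read_state()['position'];q=proj('wrist',heldcirc((469,261),29,85),c);print(q.min(0),q.max(0))
"
```

```text
[(256, -9), (259, 10), (263, 11), (315, 11)]
[(254, -7), (262, 20), (317, 17)]
[(256, -39), (262, 27), (315, 15)]
[(145, 11), (148, -9), (156, -11), (159, -35), (162, 7), (169, -24), (173, 28), (231, 27), (242, 8)]
[(144, 8), (148, -9), (157, -13), (160, -22), (164, 25), (166, -37), (171, 34), (231, 24)]
[(144, 9), (148, -9), (157, -11), (163, -10), (165, 20), (169, -38), (173, 29), (229, 21)]
[253.48684611 169.63786676] [316.44464185 230.78700021]
```

View pics/w13c.png

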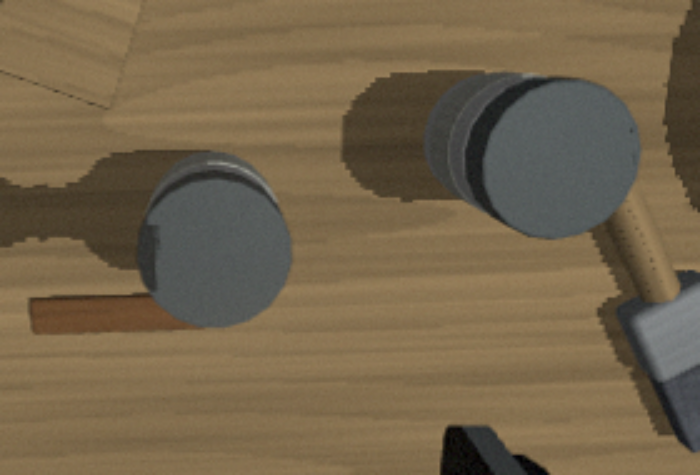

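The wide jar's lid spans u 254–316, matching (469,261), with a shadow on its left edge. I'll grasp it.

Call:
send_rows:
  series:
    - [[0, 2.5, 33], [0, 0, 0], 85]
    - [[0, 0, 40], [0, 0, 0], 85]
    - [[0, 0, 40], [0, 0, 0], 85]
    - [[0, 0, 35], [0, 0, 0], 85]
    - [[0, 0, 27], [0, 0, 0], 85]
    - [[0, 0, 12], [0, 0, 0], 85]
    - [[0, 0, 0], [0, 0, 0], 85]
    - [[0, 0, 0], [0, 0, 0], 40]

```text
clock: 29.65
position: [470.5, 260.5, 43.0]
ee_rot: [0.019, 1.0, 0.001, 0.001]
contact_force: [1.1, 0.2, 0.3]
gripper_width: 72.5
grasp_force: 0.0
```

Call:
send_rows:
  series:
    - [[0, 0, 0], [0, 0, 0], 40]
    - [[0, 0, 0], [0, 0, 0], 40]
    - [[0, 0, 0], [0, 0, 0], 40]
    - [[0, 0, 0], [0, 0, 0], 40]
    - [[0, 0, 0], [0, 0, 0], 40]

```text
clock: 30.15
position: [470.8, 261.3, 43.8]
ee_rot: [0.019, 1.0, 0.001, 0.002]
contact_force: [-0.1, 0.3, 7.6]
gripper_width: 57.1
grasp_force: 63.3
```

Call:
send_rows:
  series:
    - [[0, 0, -15], [0, 0, 0], 40]
    - [[0, 0, -30], [0, 0, 0], 40]
    - [[0, 0, -35], [0, 0, 0], 40]
    - [[0, 0, -35], [0, 0, 0], 40]
    - [[0, -15, -17], [0, 0, 0], 40]
    - [[1, -30, 0], [0, 0, 0], 40]
    - [[1, -40, 0], [0, 0, 0], 40]
    - [[1, -40, 0], [0, 0, 0], 40]

```text
clock: 30.95
position: [460.5, 134.2, 173.3]
ee_rot: [0.019, 1.0, 0.0, -0.001]
contact_force: [0.4, -0.2, -3.8]
gripper_width: 56.9
grasp_force: 65.1
```

Call:
send_rows:
  series:
    - [[1, -40, 0], [0, 0, 0], 40]
    - [[1, -40, 0], [0, 0, 0], 40]
    - [[1, -40, 0], [0, 0, 0], 40]
    - [[1, -30, 0], [0, 0, 0], 40]
    - [[0, -20.5, 0], [0, 0, 0], 40]
    - [[0, 0, 0], [0, 0, 0], 40]
    - [[0, 0, 0], [0, 0, 0], 40]
    - [[0, 0, 0], [0, 0, 0], 40]

```text
clock: 31.75
position: [451.1, -34.2, 173.5]
ee_rot: [0.019, 1.0, 0.0, -0.0]
contact_force: [-0.4, -0.3, -3.1]
gripper_width: 56.8
grasp_force: 65.4
```

```bash
python3 -c "
from h import *
held(29,40,(450.9,-34),31,'w14')"
```

```text
t 31.75 pos [451.1 -34.2 173.5] F [-0.4 -0.3 -3.1] w 56.8 g 65.4 toolx [-9.993e-01  3.770e-02  2.000e-04] y [3.770e-02 9.993e-01 3.000e-04] z [-2.e-04  3.e-04 -1.e+00]
shift to P [0.2 0.2 0. ]
exp lid u 203.3 359.1 v 250.9 385.0
lid row 317 [(205, 24), (359, -29)]
lid col 281 [(232, -49), (252, 8), (365, 24), (370, 10), (373, -63)]
exp rim u 245.8 317.2 v 170.7 239.7
rim row 191 [(246, -7), (250, 13), (256, 65), (296, -51), (315, 39)]
rim row 197 [(246, -15), (249, 22), (257, 59), (267, -12), (277, -7), (287, 8), (293, 9), (298, -54), (312, -16), (315, 30), (318, 39), (328, -65)]
rim row 203 [(245, -14), (249, 19), (256, 29), (260, -19), (312, -19), (315, 34), (318, 43), (328, -64)]
```

Call:
send_rows:
  series:
    - [[0.5, -0.3, 25], [0, 0, 0], 40]
    - [[0, 0, 25], [0, 0, 0], 40]
    - [[0, 0, 15], [0, 0, 0], 40]
    - [[0, 0, 12], [0, 0, 0], 40]
    - [[0, 0, 10], [0, 0, 0], 40]
    - [[0, 0, 10], [0, 0, 0], 40]
    - [[0, 0, 6], [0, 0, 0], 40]
    - [[0, 0, 0], [0, 0, 0], 40]

```text
clock: 32.6
position: [453.3, -34.4, 70.6]
ee_rot: [0.018, 1.0, 0.0, 0.002]
contact_force: [6.1, -4.1, -8.0]
gripper_width: 56.6
grasp_force: 65.5
```

Call:
send_rows:
  series:
    - [[0, 0, 6], [0, 0, 0], 40]
    - [[0, 0, 5], [0, 0, 0], 40]
    - [[0, 0, 2], [0, 0, 0], 40]
    - [[0, 0, 1], [0, 0, 0], 40]
    - [[0, 0, 0], [0, 0, 0], 40]

```text
clock: 33.1
position: [453.6, -34.5, 57.3]
ee_rot: [0.018, 1.0, 0.0, 0.003]
contact_force: [4.7, -3.7, -2.5]
gripper_width: 56.9
grasp_force: 66.0
```

Call:
send_rows:
  series:
    - [[0, 0, 0], [0, 0, 0], 70]
    - [[0, 0, 0], [0, 0, 0], 70]
    - [[0, 0, -10], [0, 0, 0], 70]
    - [[0, 0, -30], [0, 0, 0], 70]
    - [[0, 0, -40], [0, 0, 0], 70]
    - [[0, 0, -50], [0, 0, 0], 85]
    - [[2, 30, -45], [0, 0, 0], 85]
    - [[2, 40, 0], [0, 0, 0], 85]

```text
clock: 33.9
position: [452.5, 33.5, 235.4]
ee_rot: [0.02, 1.0, 0.002, 0.007]
contact_force: [1.0, 1.1, -0.1]
gripper_width: 85.0
grasp_force: 0.0
```

Call:
send_rows:
  series:
    - [[3, 40, 0], [0, 0, 0], 85]
    - [[3, 40, 0], [0, 0, 0], 85]
    - [[3, 40, 0], [0, 0, 0], 85]
    - [[3, 40, 0], [0, 0, 0], 85]
    - [[3, 40, 0], [0, 0, 0], 85]
    - [[3, 40, 0], [0, 0, 0], 85]
    - [[3, 40, 0], [0, 0, 0], 85]
    - [[3, 40, 0], [0, 0, 0], 85]

```text
clock: 34.7
position: [436.9, 354.9, 229.0]
ee_rot: [0.019, 1.0, 0.0, -0.0]
contact_force: [0.4, -1.0, 0.5]
gripper_width: 85.2
grasp_force: 0.0
```

Call:
send_rows:
  series:
    - [[0, 31, 0], [0, 0, 0], 85]
    - [[0, 0, 0], [0, 0, 0], 85]
    - [[0, 0, 0], [0, 0, 0], 85]

```text
clock: 35.0
position: [438.3, 384.5, 228.1]
ee_rot: [0.019, 1.0, -0.0, -0.0]
contact_force: [0.4, 0.1, 0.4]
gripper_width: 85.0
grasp_force: 0.0
```

```bash
python3 -c "
from h import *
lids2(85,'w15');c=camera_info('wrist');q=proj('wrist',heldcirc((438.8,386.8),29,85),c);print(q.min(0),q.max(0));jars('t15')"
```

```text
t 35.0 pos [438.3 384.5 228.1] F [0.4 0.1 0.4] w 85.0 g 0.0 toolx [-9.993e-01  3.710e-02  9.000e-04] y [ 0.0371  0.9993 -0.001 ] z [-9.e-04 -9.e-04 -1.e+00]
[468.7 152.1] [ 422   76  127  169 8519] cent [398.9 551.7  85. ] box [406.3 567.2  85. ]
[530.6 195.6] [  483    84    77   205 10613] cent [440.6 614.6  85. ] box [431.2 604.   85. ]
[287.1 201.9] [ 260  173   56   59 2701] cent [438.4 389.6  85. ] box [438.5 390.   85. ]
[253.16495137 170.67503615] [316.25069485 231.90402963]
```

Call:
send_rows:
  series:
    - [[-0.5, 2.4, 33], [0, 0, 0], 85]
    - [[0, 0, 40], [0, 0, 0], 85]
    - [[0, 0, 40], [0, 0, 0], 85]
    - [[0, 0, 35], [0, 0, 0], 85]
    - [[0, 0, 27], [0, 0, 0], 85]
    - [[0, 0, 11], [0, 0, 0], 85]
    - [[0, 0, 0], [0, 0, 0], 85]
    - [[0, 0, 0], [0, 0, 0], 40]

```text
clock: 35.9
position: [440.4, 387.2, 43.7]
ee_rot: [0.019, 1.0, 0.001, 0.001]
contact_force: [0.3, 0.1, 0.5]
gripper_width: 72.8
grasp_force: 0.0
```

Call:
send_rows:
  series:
    - [[0, 0, 0], [0, 0, 0], 40]
    - [[0, 0, 0], [0, 0, 0], 40]
    - [[0, 0, 0], [0, 0, 0], 40]
    - [[0, 0, 0], [0, 0, 0], 40]
    - [[0, 0, 0], [0, 0, 0], 40]

```text
clock: 36.4
position: [440.5, 387.8, 44.5]
ee_rot: [0.019, 1.0, 0.001, 0.001]
contact_force: [0.0, -0.9, 5.9]
gripper_width: 56.6
grasp_force: 64.1
```

Call:
send_rows:
  series:
    - [[0, 0, -15], [0, 0, 0], 40]
    - [[0, 0, -30], [0, 0, 0], 40]
    - [[0, 0, -35], [0, 0, 0], 40]
    - [[0, 0, -35], [0, 0, 0], 40]
    - [[-2, -20, -17], [0, 0, 0], 40]
    - [[-2, -35, 0], [0, 0, 0], 40]
    - [[-2, -40, 0], [0, 0, 0], 40]
    - [[-2, -40, 0], [0, 0, 0], 40]

```text
clock: 37.2
position: [441.6, 250.2, 174.2]
ee_rot: [0.019, 1.0, 0.0, -0.0]
contact_force: [0.5, -0.5, -2.6]
gripper_width: 56.8
grasp_force: 64.6
```

Call:
send_rows:
  series:
    - [[-2, -40, 0], [0, 0, 0], 40]
    - [[-2, -40, 0], [0, 0, 0], 40]
    - [[-2, -40, 0], [0, 0, 0], 40]
    - [[-2, -40, 0], [0, 0, 0], 40]
    - [[-2, -40, 0], [0, 0, 0], 40]
    - [[-2, -40, 0], [0, 0, 0], 40]
    - [[-2, -40, 0], [0, 0, 0], 40]
    - [[-2, -40, 0], [0, 0, 0], 40]

```text
clock: 38.0
position: [445.4, -70.2, 174.4]
ee_rot: [0.019, 1.0, 0.0, 0.0]
contact_force: [1.2, 0.9, -1.6]
gripper_width: 57.1
grasp_force: 64.6
```

Call:
send_rows:
  series:
    - [[-2, -40, 0], [0, 0, 0], 40]
    - [[-2, -40, 0], [0, 0, 0], 40]
    - [[-2, -40, 0], [0, 0, 0], 40]
    - [[0, -17, 0], [0, 0, 0], 40]
    - [[0, 0, 0], [0, 0, 0], 40]
    - [[0, 0, 0], [0, 0, 0], 40]
    - [[0, 0, 0], [0, 0, 0], 40]

```text
clock: 38.7
position: [446.7, -205.1, 174.2]
ee_rot: [0.019, 1.0, 0.0, -0.0]
contact_force: [-0.6, -0.0, -2.4]
gripper_width: 56.9
grasp_force: 64.8
```

```bash
python3 -c "
from h import *
held(29,40,(446,-206),31,'w16')"
```

```text
t 38.7 pos [ 446.7 -205.1  174.2] F [-0.6 -0.  -2.4] w 56.9 g 64.8 toolx [-9.993e-01  3.740e-02  2.000e-04] y [3.740e-02 9.993e-01 4.000e-04] z [-1.e-04  4.e-04 -1.e+00]
shift to P [ 0.7 -0.9 -0. ]
exp lid u 203.4 359.1 v 250.9 385.0
lid row 317 [(205, 23), (358, -29), (361, 5)]
lid col 281 [(232, -52), (252, 8), (373, -30)]
exp rim u 244.6 315.9 v 170.1 239.0
rim row 191 [(245, -11), (248, 18), (310, -14), (315, 9)]
rim row 197 [(245, -14), (248, 22), (311, -20), (314, 13), (317, 8)]
rim row 203 [(244, -15), (249, 17), (310, -17), (314, 13)]
```

Call:
send_rows:
  series:
    - [[0, -1, 25], [0, 0, 0], 40]
    - [[0, 0, 25], [0, 0, 0], 40]
    - [[0, 0, 15], [0, 0, 0], 40]
    - [[0, 0, 12], [0, 0, 0], 40]
    - [[0, 0, 10], [0, 0, 0], 40]
    - [[0, 0, 10], [0, 0, 0], 40]
    - [[0, 0, 6], [0, 0, 0], 40]
    - [[0, 0, 0], [0, 0, 0], 40]

```text
clock: 39.55
position: [446.5, -206.7, 70.5]
ee_rot: [0.019, 1.0, 0.0, -0.001]
contact_force: [-0.1, 0.0, -2.1]
gripper_width: 56.8
grasp_force: 64.8
```

Call:
send_rows:
  series:
    - [[0, 0, 6], [0, 0, 0], 40]
    - [[0, 0, 5], [0, 0, 0], 40]
    - [[0, 0, 2], [0, 0, 0], 40]
    - [[0, 0, 1], [0, 0, 0], 40]
    - [[0, 0, 0], [0, 0, 0], 40]

```text
clock: 40.05
position: [446.9, -206.9, 57.2]
ee_rot: [0.019, 1.0, -0.0, -0.0]
contact_force: [0.1, -0.1, -1.7]
gripper_width: 56.8
grasp_force: 64.8
```

Call:
send_rows:
  series:
    - [[0, 0, 0], [0, 0, 0], 70]
    - [[0, 0, 0], [0, 0, 0], 70]
    - [[0, 0, -10], [0, 0, 0], 70]
    - [[0, 0, -30], [0, 0, 0], 70]
    - [[0, 0, -40], [0, 0, 0], 70]
    - [[0, 0, -50], [0, 0, 0], 70]
    - [[-10, 20, -50], [0, 0, 0], 40]
    - [[-20, 30, 0], [0, 0, 0], 40]

```text
clock: 40.85
position: [481.1, -161.0, 241.8]
ee_rot: [0.02, 1.0, -0.001, 0.008]
contact_force: [1.1, 0.3, -0.4]
gripper_width: 41.7
grasp_force: 0.0
```

Call:
send_rows:
  series:
    - [[-25, 30, 0], [0, 0, 0], 0]
    - [[-15, 0, 0], [0, 0, 0], 0]
    - [[0, 0, 0], [0, 0, 0], 0]
    - [[0, 0, 0], [0, 0, 0], 0]

```text
clock: 41.25
position: [518.6, -131.4, 233.2]
ee_rot: [0.019, 1.0, 0.0, -0.0]
contact_force: [0.3, -0.9, -0.3]
gripper_width: 0.1
grasp_force: 0.0
```

```bash
python3 -c "
from h import *
st();c=camera_info('wrist');im=get_image('wrist');cv2.imwrite('pics/w17.png',im[:,:,::-1])
t=get_image('top');s=get_image('scene')
cv2.imwrite('pics/f.png',np.vstack([cv2.resize(im[:300,:,::-1],None,fx=1,fy=1),cv2.resize(s[150:300,60:340,::-1],None,fx=2,fy=2)]))
a=-.0385;Rm=np.array([[np.cos(a),-np.sin(a)],[np.sin(a),np.cos(a)]])
for x,y,r in((-52.5,86,29),(-52.5,-86,29),(52.5,86,23),(52.5,0,23),(52.5,-86,23)):
    P=np.array([501,-122])+Rm@[x,y];print(x,y,[ (proj('wrist',heldcirc(P,r,z),c).min(0).round(0).tolist(),proj('wrist',heldcirc(P,r,z),c).max(0).round(0).tolist()) for z in(97,105)])
"
```

```text
t 41.25 pos [ 518.6 -131.4  233.2] F [ 0.3 -0.9 -0.3] w 0.1 g 0.0 toolx [-9.993e-01  3.820e-02  1.000e-04] y [0.0382 0.9993 0.    ] z [-1.e-04  0.e+00 -1.e+00]
-52.5 86 [([360.0, 86.0], [429.0, 157.0]), ([362.0, 85.0], [433.0, 158.0])]
-52.5 -86 [([154.0, 85.0], [224.0, 157.0]), ([151.0, 84.0], [222.0, 158.0])]
52.5 86 [([358.0, 216.0], [408.0, 262.0]), ([360.0, 219.0], [411.0, 266.0])]
52.5 0 [([266.0, 216.0], [315.0, 263.0]), ([265.0, 219.0], [316.0, 266.0])]
52.5 -86 [([173.0, 216.0], [223.0, 262.0]), ([171.0, 219.0], [221.0, 266.0])]
```

View pics/f.png

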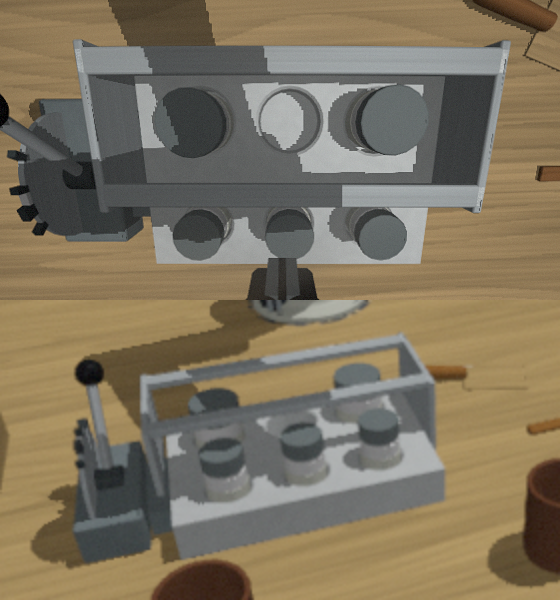

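All five lids match the seated height (97 mm) and the jars stand upright. The wide ones are at (190,122) and (392,120), and the slim ones at (199,233), (290,233) and (381,234). Now I'll push the lever to the hold notch from the robot's side.

Call:
send_rows:
  series:
    - [[20, -34, 0], [0, 0, 0], 0]
    - [[20, -34, 0], [0, 0, 0], 0]
    - [[20, -34, 0], [0, 0, 0], 0]
    - [[20, -34, 0], [0, 0, 0], 0]
    - [[20, -34, 0], [0, 0, 0], 0]
    - [[20, -33, 0], [0, 0, 0], 0]
    - [[0, 0, 0], [0, 0, 0], 0]
    - [[0, 0, 0], [0, 0, 0], 0]

```text
clock: 42.2
position: [390.1, -330.3, 233.0]
ee_rot: [0.021, 1.0, 0.0, 0.0]
contact_force: [-0.1, 0.8, 0.1]
gripper_width: -0.0
grasp_force: 0.0
```

```bash
python3 -c "
from h import *
go((393,-330.5,146));c=camera_info('wrist')"
```

```text
t 42.2 pos [ 390.1 -330.3  233. ] F [-0.1  0.8  0.1] w -0.0 g 0.0 toolx [-9.992e-01  4.100e-02 -2.000e-04] y [4.100e-02 9.992e-01 1.000e-04] z [ 2.e-04  1.e-04 -1.e+00]
tool shift [-2.9 -0.1 87. ]
```

Call:
send_rows:
  series:
    - [[0, 0, 30], [0, 0, 0], 0]
    - [[0, 0, 35], [0, 0, 0], 0]
    - [[0, 0, 21], [0, 0, 0], 0]
    - [[0, 0, 0], [0, 0, 0], 0]
    - [[-10, 0, 0], [0, 0, 0], 0]
    - [[-10, 0, -4], [0, 0, 0], 0]
    - [[-10, 0, -4], [0, 0, 0], 0]
    - [[-10, 0, -3], [0, 0, 0], 0]

```text
clock: 43.0
position: [430.1, -331.2, 160.7]
ee_rot: [0.019, 1.0, -0.0, -0.002]
contact_force: [-7.7, -1.3, 6.1]
gripper_width: -0.0
grasp_force: 3.8
```

Call:
send_rows:
  series:
    - [[-10, 0, -3], [0, 0, 0], 0]
    - [[-10, 0, -2], [0, 0, 0], 0]
    - [[-10, 0, 0], [0, 0, 0], 0]
    - [[-9, 0, 0], [0, 0, 0], 0]
    - [[-8, 0, 0], [0, 0, 0], 0]
    - [[0, 0, 0], [0, 0, 0], 0]
    - [[0, 0, 0], [0, 0, 0], 0]

```text
clock: 43.7
position: [479.5, -332.9, 162.8]
ee_rot: [0.019, 1.0, -0.0, 0.001]
contact_force: [1.2, -0.1, 0.5]
gripper_width: -0.1
grasp_force: 0.0
```

Call:
send_rows:
  series:
    - [[20, 0, 0], [0, 0, 0], 0]
    - [[15, 0, -30], [0, 0, 0], 0]
    - [[0, 0, -40], [0, 0, 0], 0]
    - [[0, 0, 0], [0, 0, 0], 0]
    - [[0, 0, 0], [0, 0, 0], 0]

```text
clock: 44.2
position: [444.1, -331.6, 233.9]
ee_rot: [0.019, 1.0, -0.0, 0.002]
contact_force: [-0.3, -0.1, 0.0]
gripper_width: -0.4
grasp_force: 0.0
```

```bash
python3 -c "
from h import *
lever('w18')"; python3 -c "
from h import *
st()"
```

```text
t 44.2 pos [ 444.1 -331.6  233.9] F [-0.3 -0.1  0. ] w -0.4 g 0.0 toolx [-0.9993  0.0384 -0.0041] y [ 3.840e-02  9.993e-01 -6.000e-04] z [ 4.1e-03 -8.0e-04 -1.0e+00]
[258.4 285.3] [247 268  27  32 458]
[305.7 285.9] [290 269  29  31 487]
0.0 [ 419.2 -330.2  145.5] [[282.  186.8]]
0.1 [ 429.1 -330.6  152.3] [[282.  202.2]]
0.2 [ 439.6 -331.   158.1] [[282.  218.6]]
0.3 [ 450.7 -331.4  162.7] [[282.  235.4]]
0.4 [ 462.1 -331.9  166.3] [[282.  252.3]]
0.5 [ 473.9 -332.3  168.7] [[282.1 268.9]]
0.6 [ 485.8 -332.8  169.9] [[282.1 284.7]]
0.7 [ 497.8 -333.2  169.9] [[282.1 299.3]]
0.8 [ 509.7 -333.7  168.7] [[282.  312.5]]
0.9 [ 521.5 -334.1  166.3] [[282. 324.]]
1.0 [ 532.9 -334.6  162.7] [[282.  333.7]]
1.1 [ 544.  -335.   158.1] [[282.  341.5]]
1.2 [ 554.5 -335.4  152.3] [[282.  347.5]]
1.3 [ 564.4 -335.8  145.5] [[282.  351.7]]
t 44.25 pos [ 443.4 -331.3  232.6] F [-0.2  0.1  0.4] w 0.1 g 0.0 toolx [-0.9993  0.0384 -0.0011] y [3.840e-02 9.993e-01 5.000e-04] z [ 1.1e-03  5.0e-04 -1.0e+00]
```

Call:
send_rows:
  series:
    - [[-25, 0, -5], [0, 0, 0], 60]
    - [[-30, 0, 0], [0, 0, 0], 60]
    - [[0, 0, 0], [0, 0, 0], 60]
    - [[0, 0, 0], [0, 0, 0], 60]

```text
clock: 44.65
position: [498.0, -333.2, 235.6]
ee_rot: [0.019, 1.0, 0.001, -0.002]
contact_force: [-0.5, -0.5, -0.2]
gripper_width: 58.0
grasp_force: 0.0
```

```bash
python3 -c "
from h import *
lever('w19')" | sed -n '1,4p;8,14p'
```

```text
t 44.65 pos [ 498.  -333.2  235.6] F [-0.5 -0.5 -0.2] w 58.0 g 0.0 toolx [-0.9993  0.0378  0.0033] y [0.0378 0.9993 0.0016] z [-0.0033  0.0017 -1.    ]
[278.4 235. ] [ 259  221   42   30 1000]
[351.  287.9] [343 273  22  27 432]
0.0 [ 419.2 -330.2  145.5] [[281.  110.6]]
0.4 [ 462.1 -331.9  166.3] [[281.1 177.1]]
0.5 [ 473.9 -332.3  168.7] [[281.1 195.2]]
0.6 [ 485.8 -332.8  169.9] [[281.1 212.8]]
0.7 [ 497.8 -333.2  169.9] [[281.1 229.6]]
0.8 [ 509.7 -333.7  168.7] [[281.1 245.1]]
0.9 [ 521.5 -334.1  166.3] [[281.1 259.1]]
1.0 [ 532.9 -334.6  162.7] [[281.1 271.4]]
```

View pics/w19.png

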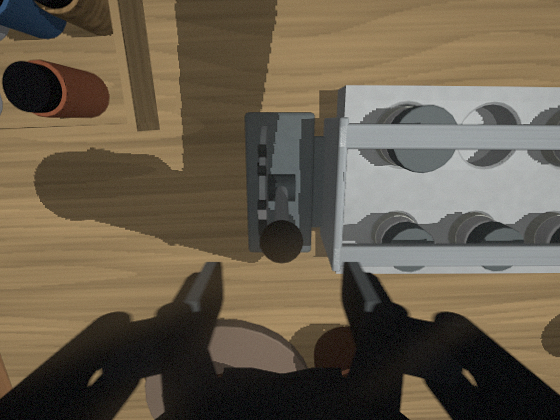

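The knob is at (281,241), giving q of about 0.77, inside the hold notch, and the bars lie over the lids. The gripper is clear, so I'll hand in.

```bash
python3 -c "
from bench import job_done
print(job_done())"
```

```text
the job is handed in; nothing more can be done
None
```

I've handed the job in: all five jars (two wide, three slim) are in pockets of their own size, the lever is in the hold notch at about q = 0.77 with the bars over the lids, and I never went near the clay cups; no verdict came back.

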